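# Snap the retaining clip onto the paper-roll spindle with the clip fork

### The job

A new roll of wrapping paper is on the stand, but the orange split clip that keeps it from sliding off the spindle has only been started on its groove. Draw the clip fork straight out of its blue sheath, push the clip with the fork along the flats of the groove until it snaps fully home, and slide the fork back down into the sheath. Do not push the clip with the gripper, and leave the other things on the bench where they stand.

Things in the scene. Friction and masses are not known exactly. Their poses are not given: they have to be found in the camera images.
- clip: Orange plastic split clip, an upside-down U 70 (x) x 9 (y) x 92 mm (z). Origin: centre of the seat between its legs, on the groove's origin when home. z: from the open mouth to the back; y: along the spindle. Two sprung legs reach to z = -56 mm, lips inside them at z = -18 mm. At the start it straddles the top of the flats, about 36 mm short of home along z, leaning up to 7 deg on its play.
- clip_back (a point): Middle of the clip's flat back, at z = +28.5 mm of the clip, same axes. In the middle a boss 24 mm wide rises 7.5 mm above it; on either side (x = 12 to 35 mm) the flat ears are where the fork's tines push. Pushing along the groove's -z takes about 12 N (8 to 25 N); the clip slides 36 mm, snaps over the last 6 mm or so and stops dead on the neck.
- clip_leg_a (a joint): Spring leg of the clip on its +x side: 0 closed, grows as it is spread (about 0.09 rad while the lips ride on the flats); closes again to below 0.03 when the clip is home.
- clip_leg_b (a joint): The same for the leg on the clip's -x side.
- groove: Groove near the free end of the level steel spindle (42 mm across) of the fixed grey roll stand. Its neck has two milled flats, 18 mm across (x), 36 mm high (z); groove 12 mm wide (y). Origin: on the spindle axis, middle of the groove, 125 mm above the bench. y: towards the free end, 41 mm away. z: up the flats, leaning 30 deg from vertical to the stand's front: the clip is pushed on along -z.
- roll_stand: The grey stand, fixed to the bench; origin at its underside below the spindle, x to the back, y along the spindle to its free end, z up. The groove is at y = +100 mm. A black hub 49 mm across lies at y = 59 to 91 mm, the brown paper roll, 94 mm across, at y = -100 to 50 mm, the upright (165 mm high, 68 mm wide) at y = -125 mm.
- fork: Clip fork, 155 mm long, 0.28 kg. Origin: midway between the push faces of its two tines; z: along the tool to the handle, y: across its thin side. Steel tines at x = 23 to 34 mm either side, 18 mm thick; at each tip the push face (z = 0) lies between thin cheeks that reach to z = -9 mm, 14 mm apart at the face, flared at the tips, to straddle the clip. Yoke from z = 46 to 60 mm closes the gap.
- fork_grip (a point): Where to take the fork: point on the axis of its dark wooden handle at z = 110 mm of the fork, same axes. The handle is 28 (x) x 24 (y) mm, from 25 mm below this point to 35 mm above it; below it is a brass collar 36 (x) x 32 (y) mm, 7 mm thick, for the fingertips to bear on. Come down along -z, close along y.
- sheath_pocket: Blue sheet-metal sheath, open above, leaning 30 deg from vertical to its front, on a fixed grey base. Origin: centre of the inside of its foot; z: up to the mouth, x: across the wide side, to the back, y: across the thin side. Inside 74 (x) x 34 (y) mm, walls 56 to 68 mm high, lips flared. The fork, head (68 x 26 mm) down, stands in it with its origin at about x = -3, y = 0, z = +10 mm, axes parallel.
- scraper: Bystander: the green plastic dough scraper lying flat, 68 x 160 x 9 mm; origin at the centre of its underside.
- cake: Bystander: the single moon cake in front of the roll stand, 74 mm across, 32 mm high; origin at the centre of its underside.
- marker: Bystander: the red marker pen, 132 x 16 x 17 mm, lying; origin at the centre of its underside.

How it is judged:
By the outcome, as a careful person would: the job done as asked, in the order asked, and still so for the second after the job is handed in, with the robot touching nothing.
It also fails if it takes over 51 s, if anything falls off the work surface, if the arm or the gripper's body presses on something with over 40 N, if the wrist force passes 120 N, or if a joint passes its speed limit or range.

### The arm

A 7-joint arm with a two-finger parallel gripper is mounted at the origin on the work surface; the furniture and walls round the work are solid. World frame = base frame: x ahead of the robot, y to its left, z up, the work surface at z = 0. Lengths are in mm, angles in rad, forces in N, time in s.
With the tool pointing down it reaches from about 375 to 925 mm from the base axis. Payload 3.1 kg.
Tool frame: the origin (TCP) lies midway between the tips of the shut fingers; the grasp point (between the pads) lies 19 mm behind it; z points along the fingers, y is the direction in which the jaws open and shut (so a half turn about z gives the same grasp; the last joint's range is limited). The gripper opens to 85 mm and grips with 20 to 120 N. Pads are 22 mm wide; open, the fingers measure 114 mm over their backs; the gripper's body (76 mm by 85 mm) begins 54 mm behind the grasp point. The pads swing forward as they close: fully open they stand 13 mm farther back than shut.
Start: joints at [1.072, 0.383, 0.044, 1.598, -0.018, 1.161, -0.05], TCP at [253.62, -598.481, 231.269] pointing down, gripper open.
Joint ranges: [-2.61, 2.61], [-0.41, 2.15], [-1.48, 1.57], [0, 2.5], [-1.57, 4.71], [0.05, 1.97], [-2.85, 2.85]. Speed limits (rad/s): [2.79, 2.79, 3.14, 3.14, 3.14, 3.14, 3.14].

### API

Orientations are given as a unit quaternion [x, y, z, w].
In Python, from cell import arm gives the robot as it stands.
- The arm moves only by the tool jog_arm, never from a script. Its argument "series" is a list of rows, each a list of 5 numbers: the shift along the tool's x, y, z in cm, then the turn about the tool's z in rad, then the finger opening in cm, from 0 to 8.54. In form: [[x, y, z, twist, fingers], ...]. A call has 1 to 8 rows; each row is the pose to reach, as a shift and turn from the pose commanded when the call began, along the tool's axes at that moment; what a row does not reach only later rows make up. A row lasts 1/10 s, in which the tool goes at most 50 mm and 8.59 degrees, less where a joint would pass 70% of its speed; a pose out of reach is approached as far as the arm can. A call with a gripper value outside its range is refused whole. The fingers move at their own pace and stop on an object; the grip force is fixed at half the most. Time passes only in rows, so rows that repeat a pose let the fingers close. It gives the time, the measured TCP pose, the force and the opening at its end, in the units of the state.
- arm.get_obs(): the state, without advancing time (a new reading comes with each control period).
- arm.read_camera(name): name is "scene" or "top" or "wrist"; returns the picture (384x512x3 uint8, blue, green, red); there is no depth.
- arm.camera_params(name): a dict with "vertical_fov" (degrees; the focal length in pixels is half the picture's height over the tangent of half this angle, whatever the lens; pixels are square), "cx", "cy" (the principal point, pixels), "rvec" (rotation vector, rad) and "tvec" (3), from world to camera coordinates, as OpenCV has them. Camera axes: x right, y down, z forward; pixel columns grow to the right and rows downward; lengths in mm; the calibration is good to about 2 mm. A picture is of the moment at which its call begins: read the wrist's pose just before it. camera_params takes no time and is no camera call; for the wrist camera it gives the pose at the moment of the call.
- arm.job_done(): hands the job in, once; it reports no verdict.
The state is a dict: "time_s": time; "qpos": joint angles; "dq": joint speeds; "effort": joint torques, N m; "tool_pos": TCP position; "tool_rot": TCP orientation; "wrist_force": force on the tool from outside, world axes, zero at the start; "wrist_torque": the same for the moment, N m; "opening": opening from 0.0 (shut) to 1.0 (fully open).
Only numpy, scipy, OpenCV 4.12 (cv2) and the standard library are available. Lean on these libraries where they do the work, as an engineer would, in place of code of your own. Each camera call takes 0.05 s, during which the arm holds its last target.

## Working session

There is one attempt and no reset: what is moved stays moved. The work goes in short steps, Python scripts to look and compute and a tool call to move; the robot and the scene stay as the last step left them, time stands still between calls to the robot, and variables do not carry over. Pictures are saved under pics/ and viewed, and the job is handed in when it is done.

Besides the shell and the picture viewer there is one more tool, called after "Emit:" as name(argument=value, ...), one argument or row to a line, values as JSON. jog_arm: Moves the arm, as the interface text tells. Its arguments: {"type":"object","properties":{"series":{"type":"array"}},"required":["series"]}

```bash
ls -la; mkdir -p pics
python3 - <<'E'
from cell import arm
import cv2
o=arm.get_obs(); print(o)
for n in ["scene","top","wrist"]:
    print(n,arm.camera_params(n)); cv2.imwrite(f"pics/{n}0.png",arm.read_camera(n))
E
```

```text
total 12
drwxr-xr-x  3 agent agent 4096 Dec  6 11:30 .
drwxr-xr-x 23 root  root  4096 Dec  6 11:30 ..
drwxr-xr-x  2 agent agent 4096 Dec  6 11:30 pics
{'time_s': 0.0, 'qpos': array([ 1.07218575,  0.38385363,  0.04387614,  1.59964185, -0.01791293,
        1.16117449, -0.04994599]), 'dq': array([-0.00081846,  0.00163103,  0.00079372,  0.00076033,  0.00053043,
        0.00098705, -0.00213766]), 'effort': array([ 1.60605819e-04, -4.33464038e+01,  1.02491912e+00, -2.49514031e+01,
        1.06690696e-02,  1.14187933e-02, -4.20533837e-06]), 'tool_pos': array([ 253.2004568 , -597.60317409,  229.84433175]), 'tool_rot': array([ 9.79986255e-01,  1.99060641e-01, -3.39861404e-04, -1.29830870e-03]), 'wrist_force': array([-0.89723569, -0.14977268,  0.37519016]), 'wrist_torque': array([-0.02634391, -0.01027633, -0.00113099]), 'opening': 1.0008541281617493}
scene {'vertical_fov': 51.1783946842873, 'cx': 255.18385441046973, 'cy': 186.61681472092846, 'rvec': array([ 0.75306555, -2.32524778,  1.4312705 ]), 'tvec': array([293.51070937, 263.62334236, 738.02779913])}
top {'vertical_fov': 51.25665643579461, 'cx': 257.8613964289886, 'cy': 189.34564884365653, 'rvec': array([ 2.18509702, -2.1348278 ,  0.08134645]), 'tvec': array([-85.39577375, 465.95627177, 948.9728961 ])}
wrist {'vertical_fov': 63.4871312282768, 'cx': 254.410600243449, 'cy': 192.47298494406786, 'rvec': array([-2.39615091,  1.58496198,  0.25188255]), 'tvec': array([-648.19157724,  -40.48319547,  380.14070457])}
```

View pics/scene0.png

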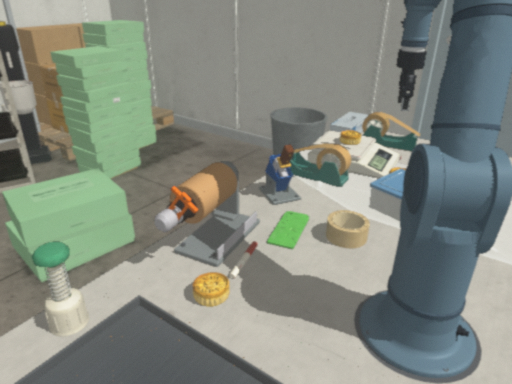

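View pics/top0.png

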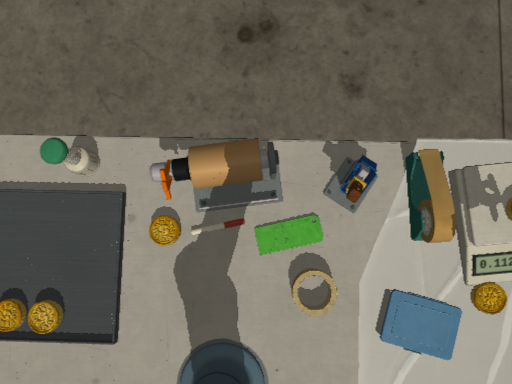

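View pics/wrist0.png

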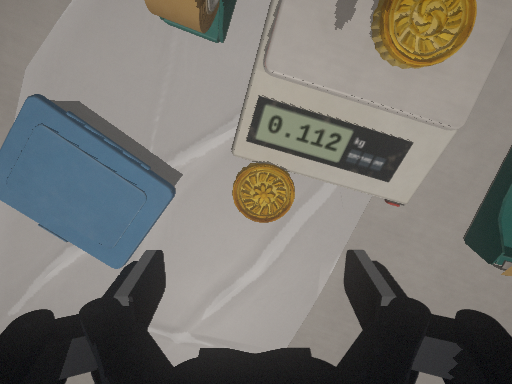

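```bash
cat > h.py <<'E'
from cell import arm
import numpy as np, cv2
from scipy.spatial.transform import Rotation as R
def P(n): 
    p=arm.camera_params(n); f=192/np.tan(np.radians(p['vertical_fov']/2))
    K=np.array([[f,0,p['cx']],[0,f,p['cy']],[0,0,1.]]); return K,cv2.Rodrigues(p['rvec'])[0],np.array(p['tvec']).ravel()
def ray(c,uv):
    K,Rm,t=c; d=Rm.T@np.linalg.solve(K,[uv[0],uv[1],1.]); return -Rm.T@t,d/np.linalg.norm(d)
def onz(c,uv,z):
    o,d=ray(c,uv); return o+d*(z-o[2])/d[2]
def onplane(c,uv,p,n):
    o,d=ray(c,uv); return o+d*(np.dot(p-o,n)/np.dot(d,n))
def proj(c,X):
    K,Rm,t=c; y=K@(Rm@np.asarray(X,float)+t); return y[:2]/y[2]
def tri(a,ua,b,ub):
    o1,d1=ray(a,ua);o2,d2=ray(b,ub)
    s=np.linalg.lstsq(np.c_[d1,-d2],o2-o1,rcond=None)[0]
    p,q=o1+s[0]*d1,o2+s[1]*d2; return (p+q)/2,np.linalg.norm(p-q)
E
python3 - <<'E'
from h import *
c=P("top")
for n,uv,z in [("stand spindle tip",(153,172),125),("roll mid",(225,163),125),("clip",(165,180),150),("sheath",(352,183),20),("marker",(217,226),8),("cake",(165,230),30)]:
    print(n,onz(c,uv,z).round())
print(ray(c,(255,190))[0])
t=cv2.imread("pics/top0.png"); cv2.imwrite("pics/topc.png",cv2.resize(t[125:265,130:400],None,fx=2.9,fy=2.9,interpolation=cv2.INTER_CUBIC))
t=cv2.imread("pics/scene0.png"); cv2.imwrite("pics/scc.png",cv2.resize(t[130:310,140:400],None,fx=3,fy=3,interpolation=cv2.INTER_CUBIC))
cw=P("wrist"); o=arm.get_obs(); Rt=R.from_quat(o['tool_rot']).as_matrix()
print("cam in tool",Rt.T@(ray(cw,(255,192))[0]-o['tool_pos']),"dir",Rt.T@ray(cw,(254.4,192.5))[1]); print(Rt)
E
```

```text
stand spindle tip [491. 153. 125.]
roll mid [514.  -4. 125.]
clip [471. 120. 150.]
sheath [ 489. -302.   20.]
marker [377.  24.   8.]
cake [364. 145.  30.]
[372.89106799 -97.88040739 988.09357865]
cam in tool [  78.35019861   -0.34185511 -142.57793555] dir [-3.06089073e-01 -5.02395155e-05  9.52002877e-01]
[[ 9.20726307e-01  3.90207892e-01 -9.31589284e-04]
 [ 3.90208987e-01 -9.20724350e-01  1.90207083e-03]
 [-1.15533891e-04 -2.11480116e-03 -9.99997757e-01]]
```

View pics/topc.png

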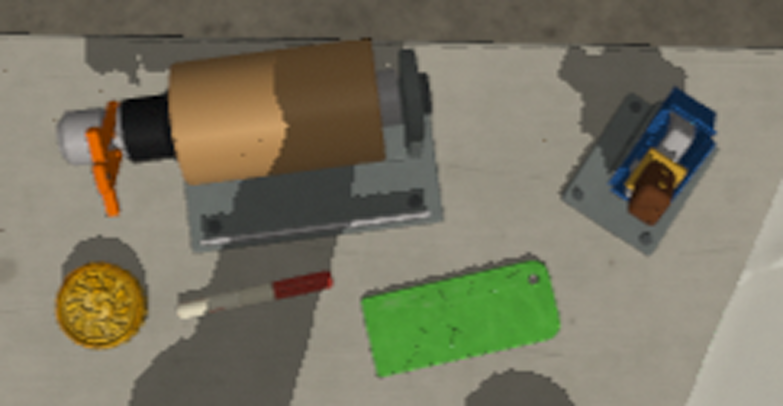

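View pics/scc.png

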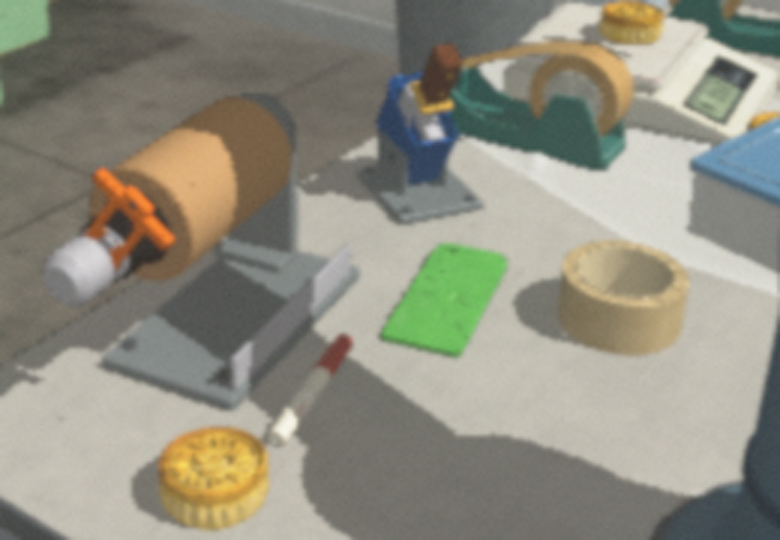

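```bash
cat >> h.py <<'E'
def plan(target,yaw):  # tool x yaw (deg)
    o=arm.get_obs(); M=R.from_quat(o['tool_rot']).as_matrix()
    d=M.T@(np.array(target)-o['tool_pos'])/10
    y=np.degrees(np.arctan2(M[1,0],M[0,0])); tw=-np.radians((yaw-y+180)%360-180)
    print("t",round(o['time_s'],2),"tcp",o['tool_pos'].round(1),"yaw",y.round(2),"tiltz",M[:,2].round(4),"F",o['wrist_force'].round(1),"open",round(float(o['opening']),3))
    print("shift cm",d.round(2),"twist",round(tw,3))
E
python3 - <<'E'
from h import *
c=P("top");s=P("scene")
T=lambda p:(p[0]/2.9+130-.33,p[1]/2.9+125-.33); S=lambda p:(p[0]/3+140-.33,p[1]/3+130-.33)
for n,a,b in [("handle top",(655,205),(445,57)),("collar",(660,170),(432,98)),("spindle tip",(66,137),(75,275)),("clip near ear",(113,213),(165,238)),("clip far ear",(110,105),(102,178)),("cake",(101,300),(215,450))]:
    print(n,*[x.round(1) for x in tri(c,T(a),s,S(b))])
for z in(0,10):
  q=[onz(c,T(p),z) for p in[(632,92),(563,195),(650,253)]]
  print(z,[x.round(0) for x in q],[np.degrees(np.arctan2(*(v[1::-1]))) for v in (q[0]-q[1],q[1]-q[2])],np.linalg.norm(q[1]-q[2]),np.linalg.norm(q[0]-q[1]))
q=[onz(c,T(p),10) for p in[(192,250),(440,220)]];v=q[0]-q[1];print(np.degrees(np.arctan2(v[1],v[0])),q)
E
```

```text
handle top [ 448.  -278.3  161.9] 4.5
collar [ 475.7 -296.4  107.7] 4.7
spindle tip [487.1 150.5 129.7] 8.2
clip near ear [433.  109.4 157.1] 2.8
clip far ear [503.1 105.1 180.6] 9.6
cake [367.6 145.   33. ] 3.0
0 [array([ 557., -295.,    0.]), array([ 467., -237.,    0.]), array([ 420., -311.,    0.])] [np.float64(-32.89605693559226), np.float64(57.13545226974791)] 87.84500706027487 107.3268433177986
10 [array([ 555., -293.,   10.]), array([ 466., -236.,   10.]), array([ 419., -309.,   10.])] [np.float64(-32.896056935592306), np.float64(57.13545226974793)] 86.9559717608038 106.2406421154371
98.22214889798572 [array([412.59846158,  76.43001608,  10.        ]), array([ 442.78518137, -132.47921389,   10.        ])]
```

Run:
```python
from h import *
plan([463,-288,240],-33)
```

```text
t 0.15 tcp [ 253.3 -597.8  230.1] yaw 22.97 tiltz [-9.0e-04  1.9e-03 -1.0e+00] F [ 0.  -1.1  0.8] open 1.0
shift cm [ 31.4  -20.34  -0.95] twist 0.977
```

Emit:
jog_arm(
  series=[
    [4,-2.5,-1,0.12,8.5],
    [8,-5,-1,0.25,8.5],
    [12,-8,-1,0.38,8.5],
    [16,-10,-1,0.5,8.5],
    [20,-13,-1,0.62,8.5],
    [24,-15.5,-1,0.74,8.5],
    [28,-18,-1,0.86,8.5],
    [31.4,-20.3,-1,0.977,8.5],
  ],
)

```text
time_s: 0.95
tool_pos: [464.7, -286.3, 241.1]
tool_rot: [0.958, -0.286, 0.0, -0.0]
wrist_force: [0.5, -0.6, -0.3]
opening: 0.997
```

Emit:
jog_arm(
  series=[
    [0,0,0,0,8.5],
    [0,0,0,0,8.5],
    [0,0,0,0,8.5],
  ],
)

```text
time_s: 1.25
tool_pos: [462.4, -290.4, 241.0]
tool_rot: [0.959, -0.285, -0.0, 0.0]
wrist_force: [-1.2, -0.3, -0.1]
opening: 0.998
```

Run:
```python
from h import *
plan([463,-288,240],-33)
import pickle
c=P("wrist");pickle.dump(c,open("w1.pkl","wb"));cv2.imwrite("pics/w1.png",arm.read_camera("wrist"))
```

```text
t 1.25 tcp [ 462.4 -290.4  241. ] yaw -33.09 tiltz [-1.1e-03 -5.0e-04 -1.0e+00] F [-1.2 -0.3 -0.1] open 0.998
shift cm [-0.08 -0.23  0.1 ] twist -0.002
```

View pics/w1.png

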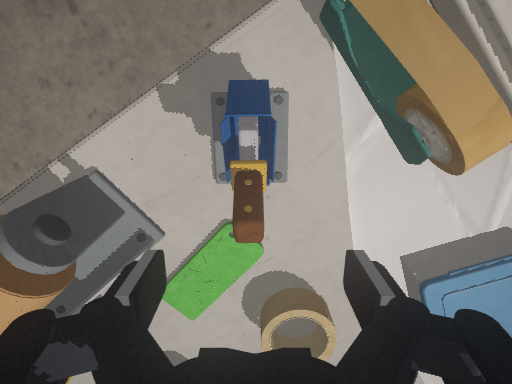

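Run:
```python
from h import *
import pickle
im=cv2.imread("pics/w1.png"); cv2.imwrite("pics/w1c.png",cv2.resize(im[70:250,190:310],None,fx=3.3,fy=3.3,interpolation=cv2.INTER_CUBIC))
hsv=cv2.cvtColor(im,cv2.COLOR_BGR2HSV)
for n,lo,hi in [("blue",(105,120,40),(125,255,255)),("brown",(3,120,30),(14,255,160)),("gold",(17,120,120),(28,255,255))]:
    m=cv2.inRange(hsv,lo,hi); m[:75]=0;m[250:]=0;m[:,:205]=0;m[:,295:]=0
    k=[(v,)+tuple(np.where(m[v])[0][[0,-1]])+((m[v]>0).sum(),) for v in range(75,250,6) if (m[v]>0).sum()>5]
    print(n,[tuple(map(int,x)) for x in k])
```

```text
blue [(81, 229, 267, 20), (87, 229, 260, 21), (93, 228, 261, 30), (99, 228, 262, 30), (105, 227, 266, 38), (111, 226, 265, 37), (117, 226, 270, 15), (123, 221, 275, 16), (129, 221, 275, 16), (135, 222, 275, 13)]
brown [(225, 237, 262, 26), (231, 235, 262, 28), (237, 237, 262, 26)]
gold [(165, 230, 266, 37), (171, 231, 266, 13), (177, 232, 265, 6), (183, 232, 265, 12), (207, 245, 251, 7)]
```

View pics/w1c.png

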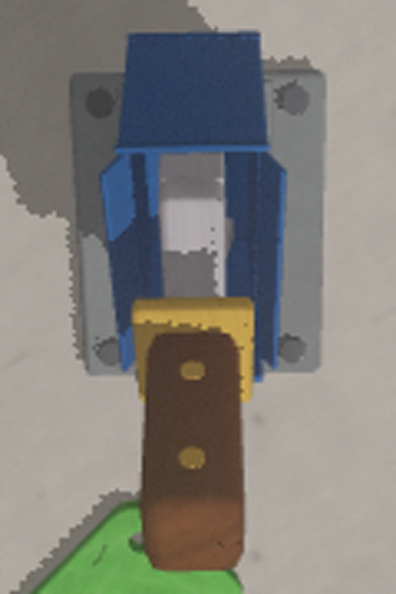

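Run:
```python
from h import *
import pickle
c=pickle.load(open("w1.pkl","rb")); K,Rm,t=c; f=K[0,0]
q=lambda p:(p[0]/3.3+190-.35,p[1]/3.3+70-.35)
for z in (0,8):
    b=[onz(c,q(p),z)[:2] for p in [(98,101),(292,97),(291,348),(107,350)]]
    k=[onz(c,q(p),z)[:2] for p in [(72,75),(325,72),(320,372),(87,372)]]
    for X in (b,k):
        yw=[np.degrees(np.arctan2(*(v[::-1]))) for v in (X[0]-X[3],X[1]-X[2],X[0]-X[1]-0,X[3]-X[2])]
        print(z,np.mean(X,0).round(1),np.round(yw,1),[np.linalg.norm(X[i]-X[i-1]).round(1) for i in range(4)])
def wd(a,b,W):
    a,b=q(a),q(b); d=f*W/abs(b[0]-a[0]); m=((a[0]+b[0])/2,(a[1]+b[1])/2)
    o,r=ray(c,m); return o+r*d/(Rm@r)[2]
print("handle end +x edge",wd((145,500),(243,500),24).round(1))
print("handle end -x edge",wd((150,569),(239,569),24).round(1))
print("collar",wd((132,300),(253,300),32).round(1), "collar low",wd((139,400),(250,400),32).round(1))
print("back wall lip",wd((117,150),(270,150),0).round(1) )
o=arm.get_obs();M=R.from_quat(o['tool_rot']).as_matrix()
a=np.radians(-33);Mx=np.array([np.cos(a),np.sin(a),0]);My=np.array([np.sin(a),-np.cos(a),0])
for n,p,z in [("pin",(193,370),120),("pin2",(191,457),145),("end",(194,500),160)]:
    X=onz(c,q(p),z)-o['tool_pos']; print(n,X@Mx,X@My)
```

```text
0 [ 485.7 -298.2] [-32.9 -31.9  58.1  57.6] [np.float64(92.3), np.float64(69.6), np.float64(92.9), np.float64(71.1)]
0 [ 484.6 -299.3] [-32.4 -32.1  57.6  56.9] [np.float64(110.0), np.float64(90.1), np.float64(111.1), np.float64(90.7)]
8 [ 486.6 -298.9] [-32.9 -31.9  58.1  57.6] [np.float64(90.4), np.float64(68.2), np.float64(91.0), np.float64(69.7)]
8 [ 485.5 -300. ] [-32.4 -32.1  57.6  56.9] [np.float64(107.7), np.float64(88.3), np.float64(108.8), np.float64(88.8)]
handle end +x edge [ 447.6 -274.9  151.9]
handle end -x edge [ 424.6 -259.5  134.2]
collar [ 483.6 -297.4  117.2] collar low [ 456.3 -279.7  102. ]
back wall lip [ 528.1 -332.8  383.5]
pin 3.112313391975002 -6.07845443928219
pin2 -12.254064471639023 -6.2269770556760005
end -17.423738512022247 -5.25508847095977
```

```bash
cat >> h.py <<'E'
from scipy.optimize import least_squares
def fit(c,pts,uvs,G0,yaw0,lean0=30,free=(1,1)):
    pts=np.array(pts,float)
    def pose(v):
        a,l=np.radians([v[3],v[4]]);h=np.array([np.cos(a),np.sin(a),0]);zz=np.array([0,0,1.])
        xf=np.cos(l)*h+np.sin(l)*zz; zf=-np.sin(l)*h+np.cos(l)*zz; return np.c_[xf,np.cross(zf,xf),zf]
    def r(v):
        M=pose(v); e=[proj(c,v[:3]+M@p)-u for p,u in zip(pts,uvs)]
        return np.r_[np.ravel(e),(v[3]-yaw0)/(1 if free[0] else .01),(v[4]-lean0)/(1 if free[1] else .01)]
    s=least_squares(r,[*G0,yaw0,lean0]); return s.x,r(s.x)
E
python3 - <<'E'
from h import *
import pickle
c=pickle.load(open("w1.pkl","rb"))
q=lambda p:(p[0]/3.3+190-.35,p[1]/3.3+70-.35)
pts=[(18,16,-32),(18,-16,-32),(18,16,-25),(18,-16,-25),(-18,16,-25),(-18,-16,-25),(14,0,-25),(14,12,35),(14,-12,35),(-14,0,35)]
# +y of fork = left in image
uv=[q(p) for p in [(132,300),(253,300),(132,322),(253,322),(139,400),(250,400),(193,335),(145,500),(243,500),(194,569)]]
for fr in [(1,1),(0,0)]:
    x,r=fit(c,pts,uv,(456,-280,125),-32.3,30,fr); print(x.round(1),r.round(1))
# sheath: back wall lip etc
E
```

```text
[ 453.6 -278.1  118.5  -32.3   30.5] [ 1.3  0.6 -0.9  0.1  1.  -0.9 -0.7 -1.3  1.3  1.7 -0.4  1.3  0.1 -1.9
 -0.9  0.9 -0.5  0.5  0.2 -0.9 -0.   0.5]
[ 453.8 -278.3  119.4  -32.3   30. ] [ 1.2  0.6 -0.9  0.1  0.9 -0.9 -0.7 -1.4  1.2  1.9 -0.3  1.5  0.1 -1.9
 -1.   0.7 -0.4  0.3  0.2 -0.8 -0.   0. ]
```

Run:
```python
from h import *
plan([453,-278,165],-32.3)
```

```text
t 1.3 tcp [ 462.2 -290.8  241. ] yaw -33.17 tiltz [-1.e-03 -5.e-04 -1.e+00] F [-0.7  0.2  0.1] open 0.993
shift cm [-1.47 -0.58  7.6 ] twist -0.015
```

Emit:
jog_arm(
  series=[
    [-0.7,-0.3,3,-0.01,8.5],
    [-1.47,-0.58,6,-0.015,8.5],
    [-1.47,-0.58,7.6,-0.015,8.5],
    [-1.47,-0.58,7.6,-0.015,8.5],
    [-1.47,-0.58,7.6,-0.015,8.5],
  ],
)

```text
time_s: 1.8
tool_pos: [453.7, -277.7, 165.5]
tool_rot: [0.961, -0.278, -0.0, 0.0]
wrist_force: [-0.8, -0.1, 0.7]
opening: 1.0
```

Run:
```python
from h import *
plan([453,-278,102],-32.3)
import pickle
c=P("wrist");pickle.dump(c,open("w2.pkl","wb"));im=arm.read_camera("wrist");cv2.imwrite("pics/w2.png",im)
cv2.imwrite("pics/w2c.png",cv2.resize(im[60:310,150:350],None,fx=2.4,fy=2.4,interpolation=cv2.INTER_CUBIC))
```

```text
t 1.8 tcp [ 453.7 -277.7  165.5] yaw -32.31 tiltz [-2.e-04 -4.e-04 -1.e+00] F [-0.8 -0.1  0.7] open 1.0
shift cm [-0.05  0.06  6.35] twist -0.0
```

View pics/w2c.png

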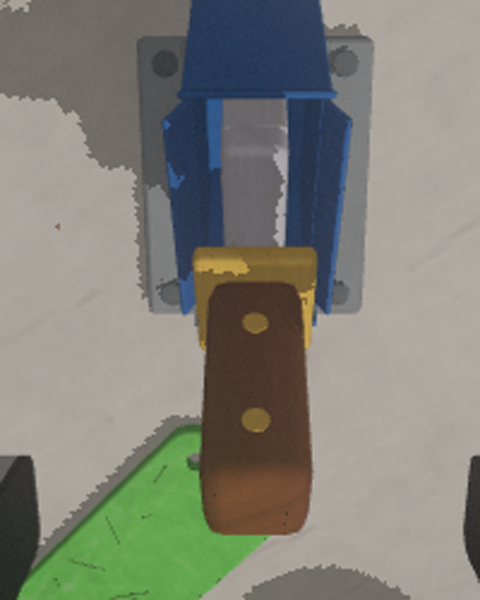

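Run:
```python
from h import *
import pickle
c=pickle.load(open("w2.pkl","rb"))
q=lambda p:(p[0]/2.4+150-.3,p[1]/2.4+60-.3)
pts=[(18,16,-32),(18,-16,-32),(-18,16,-25),(-18,-16,-25),(14,0,-25),(14,12,35),(14,-12,35),(-14,0,35)]
uv=[q(p) for p in [(193,248),(316,248),(202,347),(309,347),(256,283),(202,465),(313,465),(256,533)]]
for fr in [(1,1),(0,0)]:
    x,r=fit(c,pts,uv,(456,-280,125),-32.3,30,fr); print(x.round(1),r.round(1))
a=np.radians(-32.3)
G=x[:3]; h=np.array([np.cos(a),np.sin(a),0]);zf=-.5*h+np.array([0,0,.866]);print("tcp tgt",G+2*zf-[0,0,19]); plan(G+2*zf-[0,0,19],-32.3)
```

```text
[ 455.4 -280.   126.1  -32.1   29.7] [ 1.7 -0.2 -1.  -0.4  0.3  1.8 -0.5  1.7 -0.2 -3.1 -0.   1.2 -0.4  1.1
  0.2 -2.1  0.2 -0.3]
[ 455.2 -279.9  125.7  -32.3   30. ] [ 1.9 -0.3 -0.9 -0.2  0.3  1.5 -0.5  1.5 -0.1 -3.1 -0.   1.3 -0.6  1.4
  0.  -2.3  0.  -0. ]
tcp tgt [ 454.36715454 -279.39271583  108.38816941]
t 1.85 tcp [ 454.6 -277.9  166.4] yaw -32.28 tiltz [ 0.0017 -0.0012 -1.    ] F [1.2 0.1 0.1] open 0.993
shift cm [0.05 0.14 5.8 ] twist 0.0
```

Run:
```python
from h import *
import pickle
c1=pickle.load(open("w1.pkl","rb"));c2=pickle.load(open("w2.pkl","rb"))
q1=lambda p:(p[0]/3.3+190-.35,p[1]/3.3+70-.35)
q2=lambda p:(p[0]/2.4+150-.3,p[1]/2.4+60-.3)
for a,b in [((193,370),(256,323)),((191,457),(256,420)),((194,569),(256,533)),((194,500),(257,465)),((193,300),(255,248)),((193,335),(256,283)),((193,150),(259,94))]:
    p,e=tri(c1,q1(a),c2,q2(b)); print(p.round(1),e.round(1))
```

```text
[ 472.8 -291.   140.6] 0.1
[ 461.3 -283.5  164.8] 0.1
[ 435.6 -267.3  160.8] 0.2
[ 452.  -278.   164.4] 0.1
[ 483.1 -297.2  113.9] 0.3
[ 476.6 -293.3  121.7] 0.6
[ 516.  -319.1  122.6] 0.0
```

Run:
```python
from h import *
t=cv2.imread("pics/scene0.png"); cv2.imwrite("pics/s8.png",cv2.resize(t[135:205,255:325],None,fx=8,fy=8,interpolation=cv2.INTER_CUBIC))
c=P("scene")
a=np.radians(-32.3);h=np.array([np.cos(a),np.sin(a),0]);z=np.array([0,0,1]);xf=.866*h+.5*z;zf=-.5*h+.866*z;yf=np.cross(zf,xf)
for gz,G in [(119,(453.8,-278.3)),(126,(455.3,-280)),(131,(456.5,-281.3))]:
    print(gz,[((proj(c,np.array([*G,gz])+xf*p[0]+yf*p[1]+zf*p[2])-[255,135]+.5)*8).round(0) for p in [(14,0,35),(-14,0,35),(-14,0,-25),(-18,16,-25),(-18,16,-32),(0,12,35),(0,-12,35)]])
```

```text
119 [array([266., 130.]), array([296., 194.]), array([250., 299.]), array([213., 314.]), array([208., 326.]), array([249., 167.]), array([313., 157.])]
126 [array([266., 109.]), array([296., 172.]), array([250., 278.]), array([213., 294.]), array([208., 305.]), array([249., 145.]), array([312., 136.])]
131 [array([266.,  93.]), array([296., 157.]), array([249., 263.]), array([212., 279.]), array([207., 290.]), array([249., 129.]), array([312., 120.])]
```

View pics/s8.png

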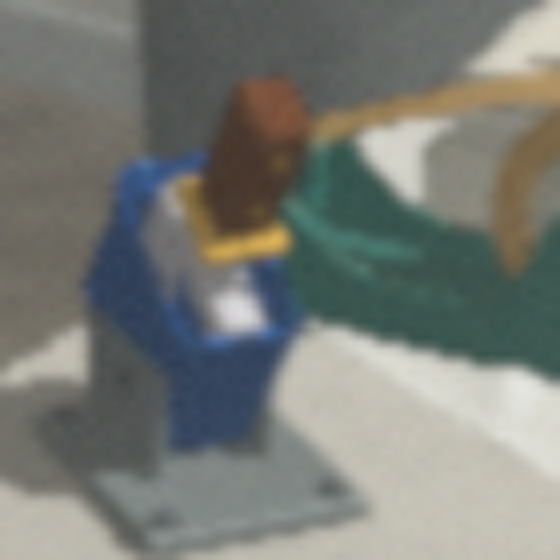

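Run:
```python
from h import *
import pickle
c1=pickle.load(open("w1.pkl","rb"));c2=pickle.load(open("w2.pkl","rb"));cs=P("scene");ct=P("top")
q1=lambda p:(p[0]/3.3+190-.35,p[1]/3.3+70-.35)
q2=lambda p:(p[0]/2.4+150-.3,p[1]/2.4+60-.3)
qs=lambda p:(p[0]/8+255-.44,p[1]/8+135-.44)
T=lambda p:(p[0]/2.9+130-.33,p[1]/2.9+125-.33)
for w2,n in [((256,533),"")]:
  # collar corner +y -x top: wrist (139,400)/(202,347)
  for n,a,b,s in [("collar -x+y",(139,400),(202,347),(206,249)),("collar -x -y",(250,400),(309,347),(290,232)),("end -x mid",(194,569),(256,533),(278,138)),("end +x mid",(194,500),(257,465),(262,78))]:
    print(n,*[np.round(x,1) for x in tri(c1,q1(a),cs,qs(s))],*[np.round(x,1) for x in tri(c2,q2(b),cs,qs(s))])
```

```text
collar -x+y [ 466.7 -268.2  109.6] 0.1 [ 466.5 -268.7  109.5] 0.7
collar -x -y [ 449.5 -294.9  111.2] 1.7 [ 449.7 -295.2  111. ] 1.8
end -x mid [ 436.8 -266.   159.7] 3.6 [ 436.8 -266.2  159.8] 3.8
end +x mid [ 454.7 -280.1  172.5] 0.2 [ 455.3 -280.4  172.2] 1.0
```

Run:
```python
from h import *
plan([459.5,-282.5,122.5],-32.3)
```

```text
t 1.85 tcp [ 454.6 -277.9  166.4] yaw -32.28 tiltz [ 0.0017 -0.0012 -1.    ] F [1.2 0.1 0.1] open 0.993
shift cm [0.65 0.13 4.39] twist 0.0
```

Emit:
jog_arm(
  series=[
    [0.65,0.1,0.5,0,8.5],
    [0.65,0.1,2.5,0,8.5],
    [0.65,0.1,4.4,0,8.5],
    [0.65,0.1,4.4,0,8.5],
    [0.65,0.1,4.4,0,8.5],
  ],
)

```text
time_s: 2.35
tool_pos: [459.9, -281.0, 121.8]
tool_rot: [0.961, -0.277, 0.0, 0.0]
wrist_force: [1.0, -0.5, 1.1]
opening: 0.996
```

Run:
```python
from h import *
plan([459.5,-282.5,122.5],-32.3)
import pickle
c=P("wrist");pickle.dump(c,open("w3.pkl","wb"));im=arm.read_camera("wrist");cv2.imwrite("pics/w3.png",im)
```

```text
t 2.35 tcp [ 459.9 -281.   121.8] yaw -32.16 tiltz [ 7.e-04 -4.e-04 -1.e+00] F [ 1.  -0.5  1.1] open 0.996
shift cm [ 0.04  0.15 -0.07] twist 0.002
```

View pics/w3.png

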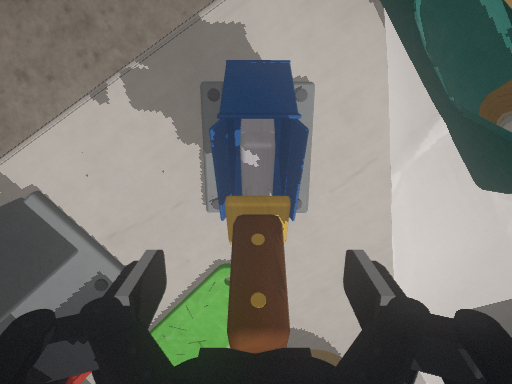

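Emit:
jog_arm(
  series=[
    [0,0.15,0,0,8.5],
    [0,0.15,0,0,0],
    [0,0.15,0,0,0],
    [0,0.15,0,0,0],
    [0,0.15,0,0,0],
    [0,0.15,0,0,0],
    [0,0.15,0,0,0],
    [0,0.15,0,0,0],
  ],
)

```text
time_s: 3.2
tool_pos: [458.5, -281.8, 121.5]
tool_rot: [0.961, -0.277, -0.0, -0.0]
wrist_force: [-0.8, 1.0, 2.7]
opening: 0.276
```

Run:
```python
from h import *
plan([459.5,-282.5,122.5],-32.3)
import pickle
c=P("wrist");pickle.dump(c,open("w4.pkl","wb"));im=arm.read_camera("wrist");cv2.imwrite("pics/w4.png",im)
```

```text
t 3.2 tcp [ 458.5 -281.8  121.5] yaw -32.15 tiltz [-0.  0. -1.] F [-0.8  1.   2.7] open 0.276
shift cm [ 0.12  0.01 -0.1 ] twist 0.003
```

View pics/w4.png

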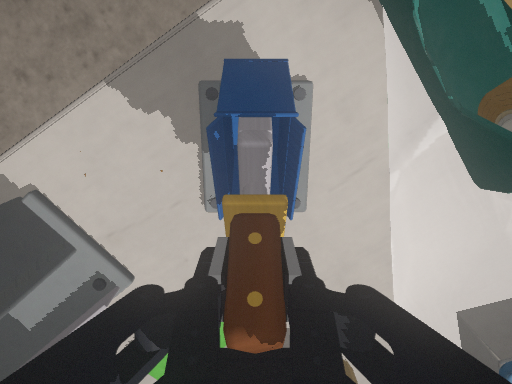

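Emit:
jog_arm(
  series=[
    [-0.25,0,-0.43,0,0],
    [-0.5,0,-0.87,0,0],
    [-1,0,-1.73,0,0],
    [-1.5,0,-2.6,0,0],
    [-2,0,-3.46,0,0],
    [-2,0,-3.46,0,0],
  ],
)

```text
time_s: 3.85
tool_pos: [441.0, -270.7, 157.3]
tool_rot: [0.961, -0.277, 0.0, 0.0]
wrist_force: [-0.3, -1.2, -0.6]
opening: 0.274
```

Run:
```python
from h import *
plan([459.5,-282.5,122.5],-32.3)
im=arm.read_camera("wrist");cv2.imwrite("pics/w5.png",im)
```

```text
t 3.85 tcp [ 441.  -270.7  157.3] yaw -32.15 tiltz [ 2.e-04 -1.e-04 -1.e+00] F [-0.3 -1.2 -0.6] open 0.274
shift cm [2.19 0.01 3.48] twist 0.003
```

View pics/w5.png

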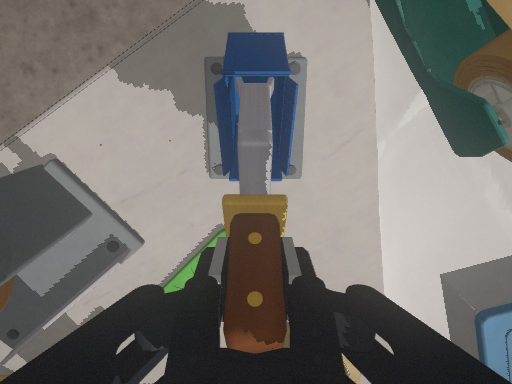

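Emit:
jog_arm(
  series=[
    [-0.75,0,-1.3,0,0],
    [-1.5,0,-2.6,0,0],
    [-2.25,0,-3.9,0,0],
    [-3,0,-5.2,0,0],
    [-3,0,-5.2,0,0],
    [-3,0,-5.2,0,0],
  ],
)

```text
time_s: 4.5
tool_pos: [416.1, -255.1, 208.0]
tool_rot: [0.961, -0.277, 0.0, 0.0]
wrist_force: [0.1, 0.8, -3.1]
opening: 0.276
```

Run:
```python
from h import *
plan([459.5,-282.5,122.5],-32.3)
im=arm.read_camera("wrist");cv2.imwrite("pics/w6.png",im)
im=arm.read_camera("scene");cv2.imwrite("pics/s6.png",im)
```

```text
t 4.5 tcp [ 416.1 -255.1  208. ] yaw -32.15 tiltz [ 5.e-04 -3.e-04 -1.e+00] F [ 0.1  0.8 -3.1] open 0.276
shift cm [5.12 0.01 8.56] twist 0.003
```

View pics/w6.png

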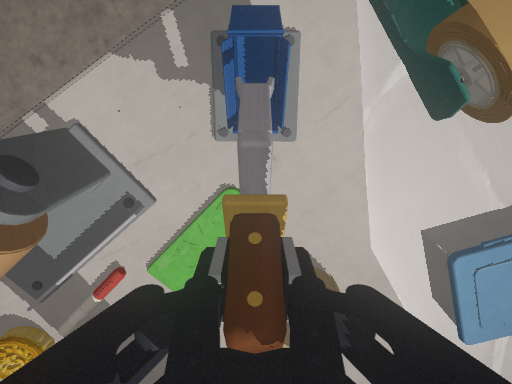

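View pics/s6.png

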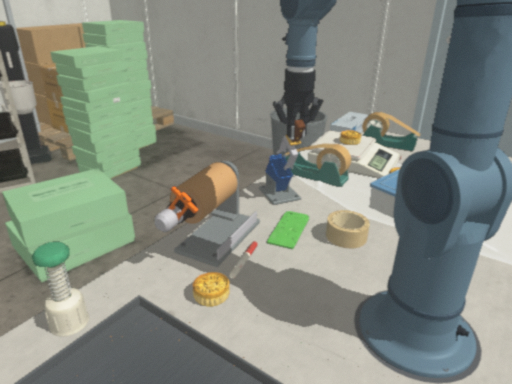

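Run:
```python
from h import *
plan([384,94,295],8.2)
```

```text
t 4.6 tcp [ 415.8 -255.   207.2] yaw -32.15 tiltz [-1.e-03  6.e-04 -1.e+00] F [-0.5  0.3 -2.2] open 0.27
shift cm [-21.28 -27.85  -8.75] twist -0.704
```

Emit:
jog_arm(
  series=[
    [-1,-1.5,-3.5,0,0],
    [-4,-5.5,-7,-0.06,0],
    [-7,-9.5,-10,-0.18,0],
    [-10,-13.5,-10,-0.31,0],
    [-13,-17.5,-10,-0.43,0],
    [-16,-21.5,-10,-0.56,0],
    [-19,-25,-10,-0.66,0],
    [-21.3,-27.9,-8.8,-0.704,0],
  ],
)

```text
time_s: 5.4
tool_pos: [385.1, 95.4, 297.3]
tool_rot: [0.997, 0.073, 0.002, -0.0]
wrist_force: [1.1, 0.8, -3.0]
opening: 0.275
```

Emit:
jog_arm(
  series=[
    [0,0,0,0,0],
    [0,0,0,0,0],
    [0,0,0,0,0],
    [0,0,0,0,0],
  ],
)

```text
time_s: 5.8
tool_pos: [384.8, 91.4, 296.0]
tool_rot: [0.998, 0.07, -0.0, -0.0]
wrist_force: [0.6, 0.1, -2.8]
opening: 0.276
```

Run:
```python
from h import *
import pickle
plan([384,94,295],8.2)
c=P("wrist");pickle.dump(c,open("w7.pkl","wb"));im=arm.read_camera("wrist");cv2.imwrite("pics/w7.png",im)
im=arm.read_camera("scene");cv2.imwrite("pics/s7.png",im[100:300,100:400])
cv2.imwrite("pics/s7c.png",cv2.resize(im[130:250,140:300],None,fx=4.5,fy=4.5,interpolation=cv2.INTER_CUBIC))
```

```text
t 5.8 tcp [384.8  91.4 296. ] yaw 7.99 tiltz [-6.e-04  2.e-04 -1.e+00] F [ 0.6  0.1 -2.8] open 0.276
shift cm [-0.04 -0.27  0.1 ] twist -0.004
```

View pics/w7.png

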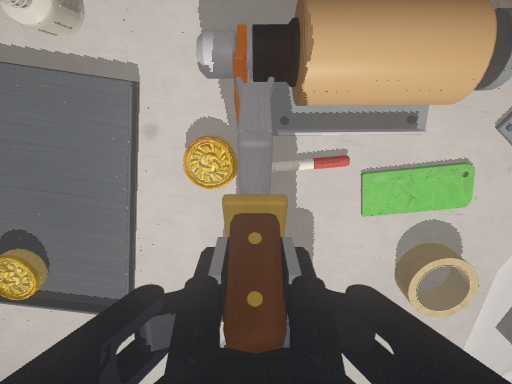

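View pics/s7c.png

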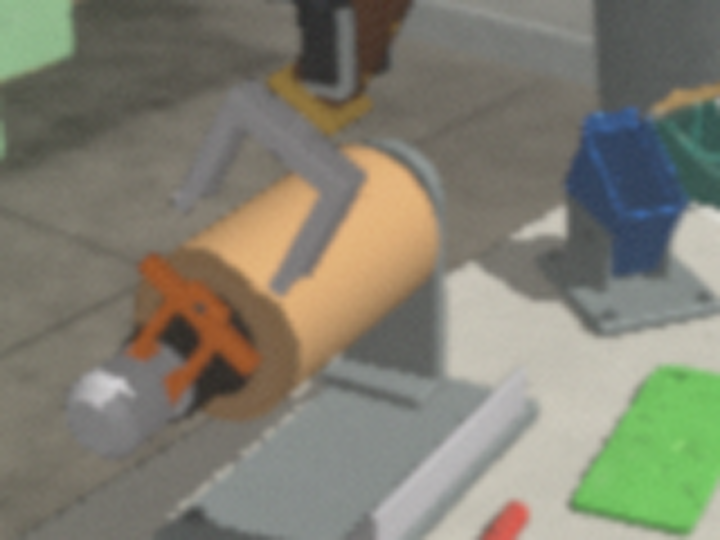

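Run:
```python
import cv2
im=cv2.imread("pics/w7.png"); cv2.imwrite("pics/w7c.png",cv2.resize(im[10:150,180:340],None,fx=5,fy=4.2857,interpolation=cv2.INTER_CUBIC))
```

```text
(no output)
```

View pics/w7c.png

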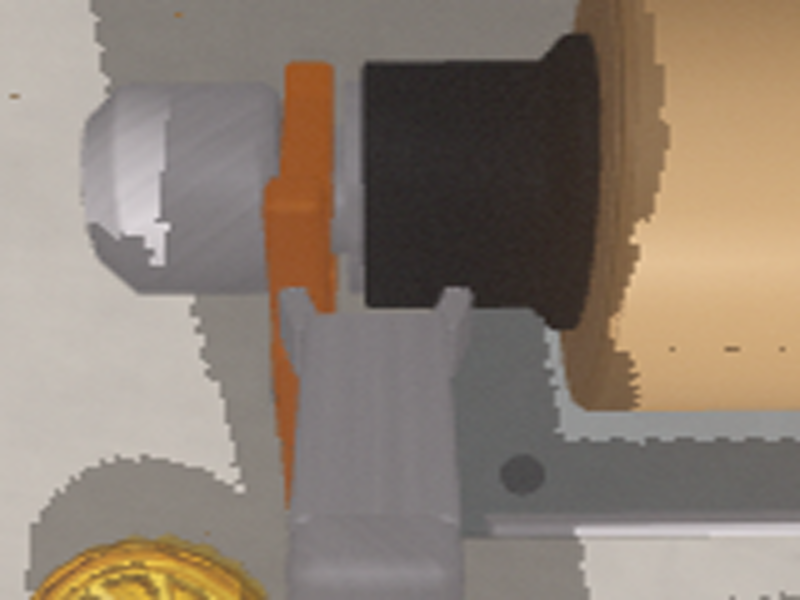

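Run:
```python
from h import *
import pickle
c=pickle.load(open("w7.pkl","rb"))
q=lambda p:(p[0]/5+180-.4,p[1]/4.2857+10-.4)
o=arm.get_obs();tcp=o['tool_pos']
a=np.radians(7.99);h=np.array([np.cos(a),np.sin(a),0]);yl=np.array([-np.sin(a),np.cos(a),0])
def sh(n,p,z):
    X=onz(c,q(p),z); print(n,X.round(1),"rel tcp h,y,z",((X-tcp)@h).round(1),((X-tcp)@yl).round(1),(X-tcp)[2].round(1))
sh("spindle top edge back",(200,83),128);sh("front",(200,295),122)
sh("tip top",(110,180),146); sh("tip z125",(83,185),125)
sh("groove outer edge",(279,140),146); sh("groove inner edge",(336,150),146);sh("hub edge top",(364,180),149.5)
sh("hub edge back",(364,65),130);sh("hub edge front",(364,305),120)
sh("far ear L",(285,65),198);sh("far ear R",(332,65),198)
sh("boss L",(266,208),190);sh("boss R",(330,208),190)
sh("nearear L",(271,225),180)
sh("roll edge",(575,200),160)
for p in [(280,290),(472,290)]: sh("cheek",p,tcp[2]-78-8)
sh("face",(302,312),tcp[2]-78)
sh("face",(455,312),tcp[2]-78)
```

```text
spindle top edge back [511.8 141.3 128. ] rel tcp h,y,z 132.6 31.5 -168.2
front [470.4 137.6 122. ] rel tcp h,y,z 91.1 33.6 -174.2
tip top [489.2 152.6 146. ] rel tcp h,y,z 111.9 45.9 -150.2
tip z125 [489.5 161.1 125. ] rel tcp h,y,z 113.3 54.2 -171.2
groove outer edge [500.6 124.6 146. ] rel tcp h,y,z 119.2 16.5 -150.2
groove inner edge [500.2 114.7 146. ] rel tcp h,y,z 117.4 6.8 -150.2
hub edge top [495.  109.1 149.5] rel tcp h,y,z 111.5 1.9 -146.7
hub edge back [518.9 112.5 130. ] rel tcp h,y,z 135.6 2.1 -166.2
hub edge front [472.7 106.2 120. ] rel tcp h,y,z 89.0 2.2 -176.2
far ear L [504.9 121.2 198. ] rel tcp h,y,z 123.0 12.6 -98.2
far ear R [505.8 114.7 198. ] rel tcp h,y,z 123.0 6.1 -98.2
boss L [484.  121.9 190. ] rel tcp h,y,z 102.4 16.2 -106.2
boss R [485.3 112.5 190. ] rel tcp h,y,z 102.4 6.7 -106.2
nearear L [482.2 121.6 180. ] rel tcp h,y,z 100.5 16.1 -116.2
roll edge [495.2  73.8 160. ] rel tcp h,y,z 106.8 -33.0 -136.2
cheek [470.4 117.  210.2] rel tcp h,y,z 88.2 13.2 -86.0
cheek [474.1  90.7 210.2] rel tcp h,y,z 88.3 -13.3 -86.0
face [467.3 113.1 218.2] rel tcp h,y,z 84.7 9.8 -78.0
face [470.2  92.9 218.2] rel tcp h,y,z 84.7 -10.7 -78.0
```

Emit:
jog_arm(
  series=[
    [0.1,-0.6,0,0,0],
    [0.1,-1.1,0,0,0],
    [0.6,-1.1,0.87,0,0],
    [1.1,-1.1,1.73,0,0],
    [1.35,-1.1,2.17,0,0],
    [1.35,-1.1,2.17,0,0],
    [1.35,-1.1,2.17,0,0],
    [1.35,-1.1,2.17,0,0],
  ],
)

```text
time_s: 6.7
tool_pos: [396.4, 105.7, 274.7]
tool_rot: [0.997, 0.071, 0.0, -0.0]
wrist_force: [0.1, 0.1, -2.3]
opening: 0.273
```

Run:
```python
from h import *
import pickle
plan([384,94,295],8.2)
c=P("wrist");pickle.dump(c,open("w8.pkl","wb"));im=arm.read_camera("wrist");cv2.imwrite("pics/w8.png",im)
cv2.imwrite("pics/w8c.png",cv2.resize(im[0:150,180:340],None,fx=5,fy=4,interpolation=cv2.INTER_CUBIC))
im=arm.read_camera("scene")
cv2.imwrite("pics/s8c.png",cv2.resize(im[150:250,140:260],None,fx=6,fy=6,interpolation=cv2.INTER_CUBIC))
```

```text
t 6.7 tcp [396.4 105.7 274.7] yaw 8.18 tiltz [ 2.e-04  1.e-04 -1.e+00] F [ 0.1  0.1 -2.3] open 0.273
shift cm [-1.4   0.98 -2.03] twist -0.0
```

View pics/w8c.png

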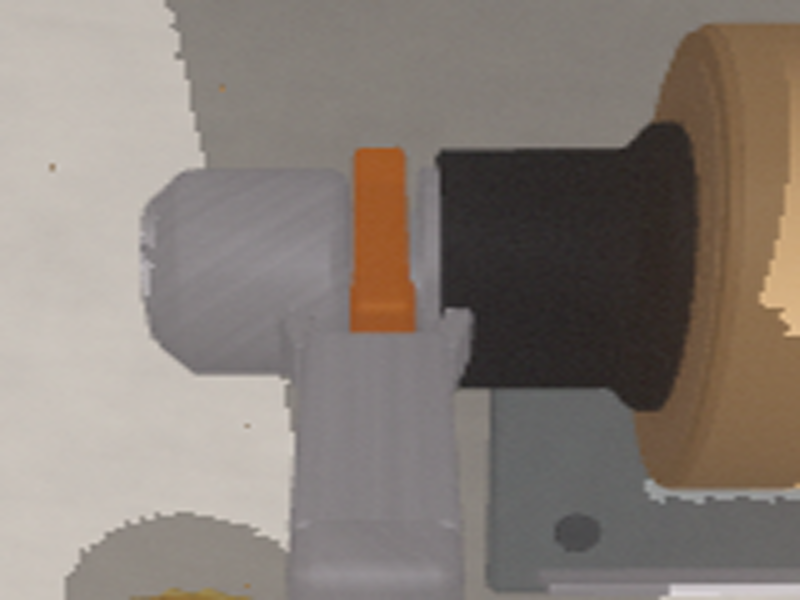

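View pics/s8c.png

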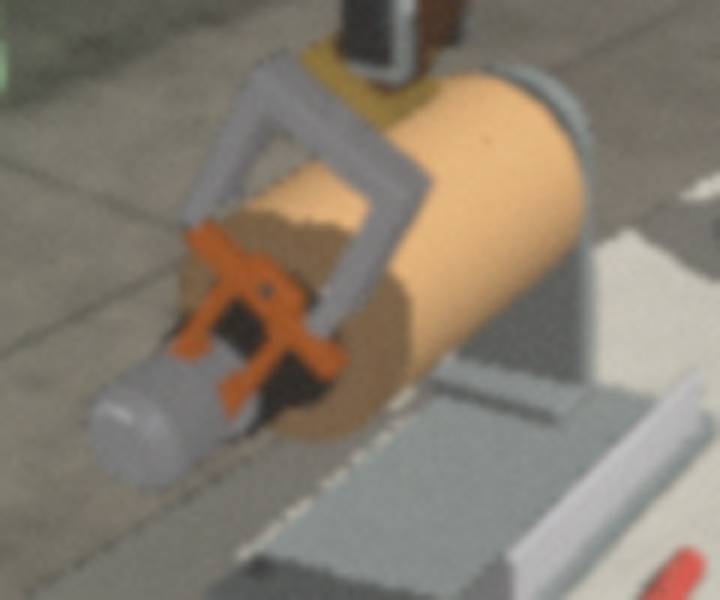

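Emit:
jog_arm(
  series=[
    [0.2,0,0.35,0,0],
    [0.4,0,0.69,0,0],
    [0.6,0,1.04,0,0],
    [0.6,0,1.04,0,0],
    [0.6,0,1.04,0,0],
  ],
)

```text
time_s: 7.3
tool_pos: [402.1, 106.5, 263.9]
tool_rot: [0.997, 0.071, -0.0, -0.0]
wrist_force: [-0.3, -0.1, -1.7]
opening: 0.271
```

Run:
```python
from h import *
plan([384,94,295],8.2)
im=arm.read_camera("wrist");cv2.imwrite("pics/w9.png",im)
cv2.imwrite("pics/w9c.png",cv2.resize(im[0:150,180:340],None,fx=5,fy=4,interpolation=cv2.INTER_CUBIC))
im=arm.read_camera("scene")
cv2.imwrite("pics/s9c.png",cv2.resize(im[150:250,140:260],None,fx=6,fy=6,interpolation=cv2.INTER_CUBIC))
```

```text
t 7.3 tcp [402.1 106.5 263.9] yaw 8.19 tiltz [-7.e-04  0.e+00 -1.e+00] F [-0.3 -0.1 -1.7] open 0.271
shift cm [-1.97  0.98 -3.11] twist -0.0
```

View pics/w9c.png

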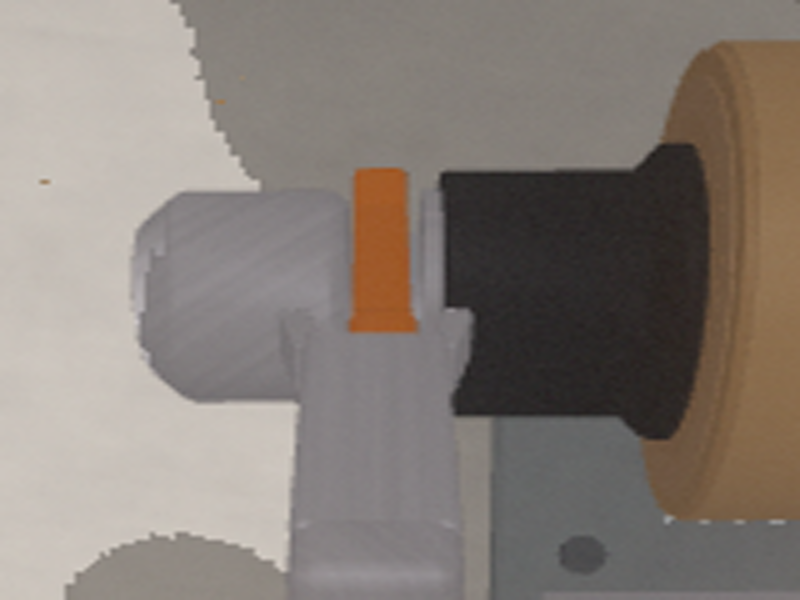

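View pics/s9c.png

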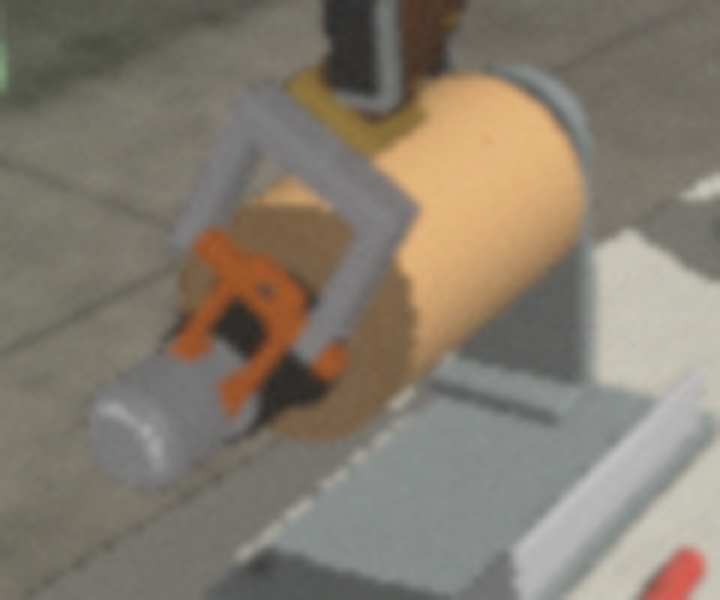

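Run:
```python
from h import *
cs=P("scene");o=arm.get_obs();tcp=o['tool_pos'];print(tcp)
a=np.radians(8.1);h=np.array([np.cos(a),np.sin(a),0]);z=np.array([0,0,1]);xf=.866*h+.5*z;zf=-.5*h+.866*z;yf=np.cross(zf,xf)
O=tcp+57.3*h-78.3*z
s=lambda X:((proj(cs,X)-[140,150]+.5)*6).round(0)
for p in [(-34,9,0),(-23,9,0),(-34,11,-9),(-23,11,-9),(34,11,-9),(23,11,-9),(34,9,46),(-34,9,60),(34,9,60)]: print("fork",p,s(O+xf*p[0]+yf*p[1]+zf*p[2]))
g=np.array([384.8,91.4,0])+112*h+11.3*yf; g[2]=125; print("groove",g)
G2=g+36*zf
for p in [(-35,4.5,28.5),(35,4.5,28.5),(-35,4.5,18),(35,4.5,18),(-12,4.5,36),(12,4.5,36)]: print("clip",p,s(G2+xf*p[0]+yf*p[1]+zf*p[2]))
print("tip",s(g+41*yf), "O in groove",(O-g)@np.c_[xf,yf,zf])
t=cv2.imread("pics/s9c.png")[160:460,80:480];cv2.imwrite("pics/s9d.png",cv2.resize(t,None,fx=2,fy=2))
```

```text
[402.26044465 106.61989907 264.18116637]
fork (-34, 9, 0) [322. 343.]
fork (-23, 9, 0) [297. 322.]
fork (-34, 11, -9) [309. 363.]
fork (-23, 11, -9) [284. 342.]
fork (34, 11, -9) [158. 233.]
fork (23, 11, -9) [182. 254.]
fork (34, 9, 46) [217. 118.]
fork (-34, 9, 60) [391. 223.]
fork (34, 9, 60) [232.  87.]
groove [494.0905358  118.36771307 125.        ]
clip (-35, 4.5, 28.5) [328. 349.]
clip (35, 4.5, 28.5) [173. 215.]
clip (-35, 4.5, 18) [316. 368.]
clip (35, 4.5, 18) [163. 236.]
clip (-12, 4.5, 36) [285. 290.]
clip (12, 4.5, 36) [231. 244.]
tip [119. 450.] O in groove [-0.10258228  1.30830162 70.35771217]
```

View pics/s9d.png

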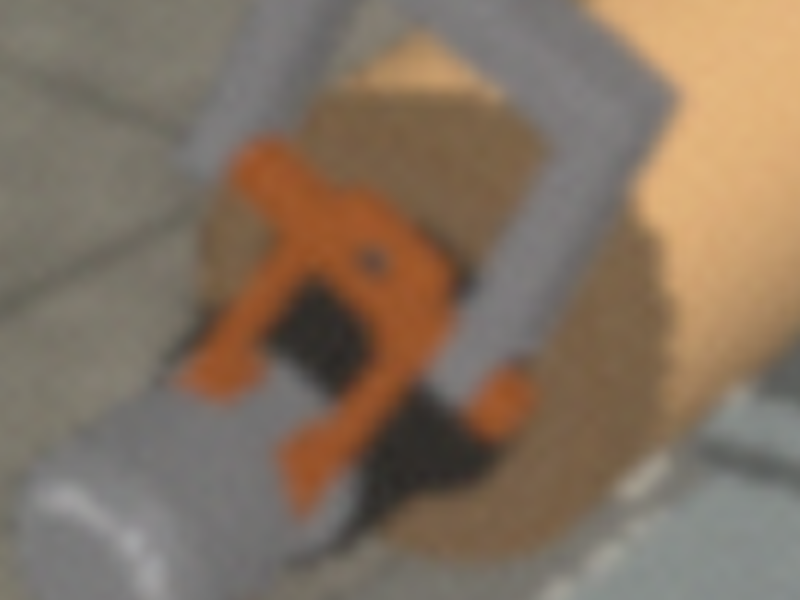

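Emit:
jog_arm(
  series=[
    [0.15,0,0.26,0,0],
    [0.3,0,0.52,0,0],
    [0.4,0,0.69,0,0],
    [0.5,0,0.87,0,0],
    [0.6,0,1.04,0,0],
    [0.6,0,1.04,0,0],
  ],
)

```text
time_s: 8.0
tool_pos: [408.1, 107.7, 255.0]
tool_rot: [0.997, 0.071, -0.0, 0.0]
wrist_force: [-3.4, -1.1, 4.5]
opening: 0.273
```

```bash
cat > look.py <<'E'
import sys
from h import *
n=sys.argv[1]
plan([384,94,295],8.2)
im=arm.read_camera("wrist");cv2.imwrite(f"pics/w{n}.png",im)
a=cv2.resize(im[0:150,180:340],None,fx=2.5,fy=2.5,interpolation=cv2.INTER_CUBIC)
im=arm.read_camera("scene");cv2.imwrite(f"pics/s{n}.png",im)
b=cv2.resize(im[165:240,150:230],None,fx=5,fy=5,interpolation=cv2.INTER_CUBIC)
cv2.imwrite(f"pics/x{n}.png",np.hstack([a,b]))
E
python3 look.py 10
```

```text
t 8.0 tcp [408.1 107.7 255. ] yaw 8.19 tiltz [-5.e-04 -2.e-04 -1.e+00] F [-3.4 -1.1  4.5] open 0.273
shift cm [-2.58  1.01 -4.  ] twist -0.0
```

View pics/x10.png

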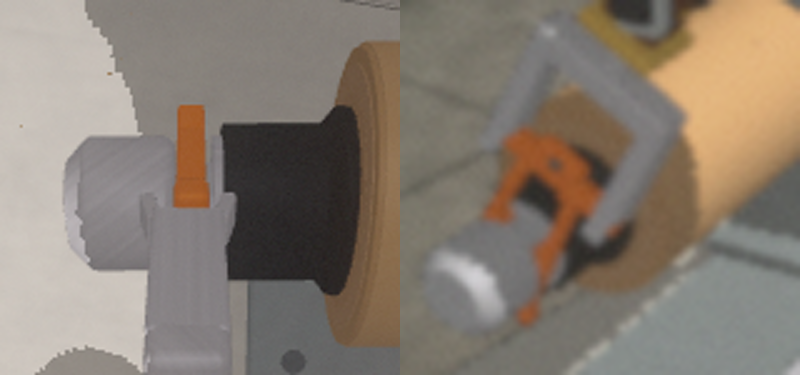

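Run:
```python
import cv2,numpy as np
im=cv2.imread("pics/s10.png");a=cv2.resize(im[180:235,155:210],None,fx=9,fy=9,interpolation=cv2.INTER_CUBIC)
cv2.imwrite("pics/z10.png",a)
im=cv2.imread("pics/w10.png");cv2.imwrite("pics/zw10.png",cv2.resize(im[30:110,200:300],None,fx=7,fy=7,interpolation=cv2.INTER_CUBIC))
```

```text
(no output)
```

View pics/z10.png

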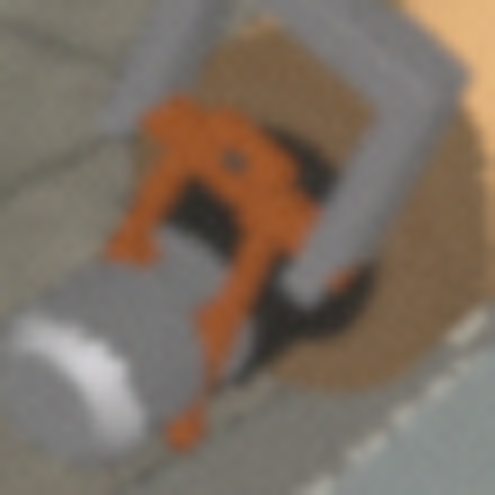

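View pics/zw10.png

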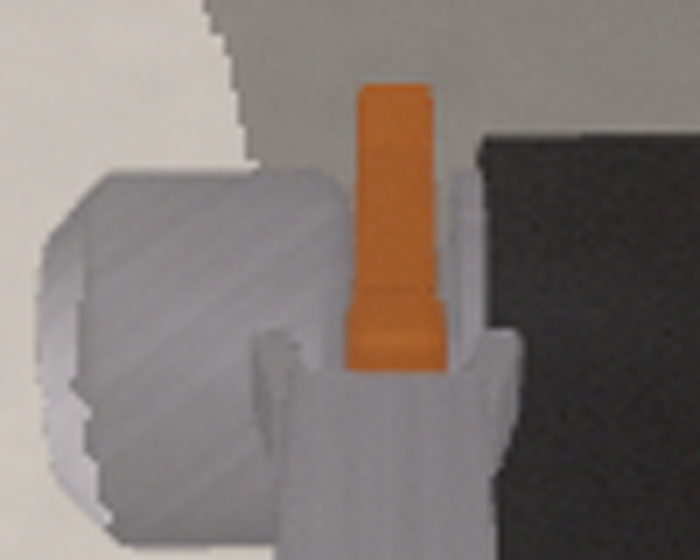

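Emit:
jog_arm(
  series=[
    [0.1,0,0.17,0,0],
    [0.2,0,0.35,0,0],
    [0.3,0,0.52,0,0],
    [0.4,0,0.69,0,0],
    [0.4,0,0.69,0,0],
  ],
)

```text
time_s: 8.6
tool_pos: [412.5, 108.1, 246.7]
tool_rot: [0.997, 0.071, 0.0, -0.0]
wrist_force: [-1.3, -0.4, 1.1]
opening: 0.273
```

```bash
cat > look.py <<'E'
import sys
from h import *
n=sys.argv[1]
plan([384,94,295],8.2)
im=arm.read_camera("wrist");cv2.imwrite(f"pics/w{n}.png",im)
a=cv2.resize(im[20:120,200:290],None,fx=4.95,fy=4.95,interpolation=cv2.INTER_CUBIC)
im=arm.read_camera("scene");cv2.imwrite(f"pics/s{n}.png",im)
b=cv2.resize(im[180:235,150:190+20],None,fx=9,fy=9,interpolation=cv2.INTER_CUBIC)
k=min(len(a),len(b));cv2.imwrite(f"pics/x{n}.png",np.hstack([a[:k],b[:k]])[:,:])
E
python3 look.py 11; python3 -c "
import cv2;i=cv2.imread('pics/x11.png');print(i.shape)"
```

```text
t 8.6 tcp [412.5 108.1 246.7] yaw 8.19 tiltz [ 8.e-04  4.e-04 -1.e+00] F [-1.3 -0.4  1.1] open 0.273
shift cm [-3.02  0.99 -4.84] twist -0.0
(495, 986, 3)
```

View pics/x11.png

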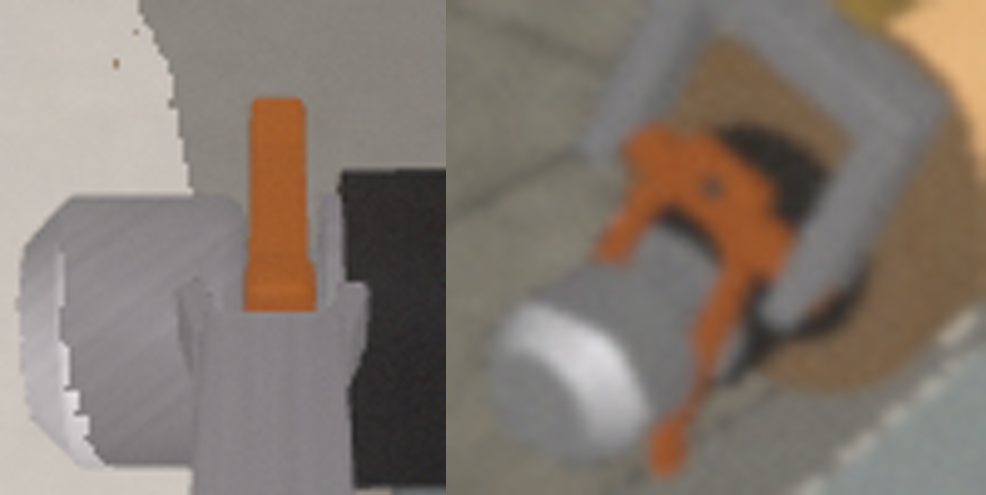

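Emit:
jog_arm(
  series=[
    [0.1,0,0.17,0,0],
    [0.2,0,0.35,0,0],
    [0.3,0,0.52,0,0],
    [0.4,0,0.69,0,0],
    [0.5,0,0.87,0,0],
    [0.5,0,0.87,0,0],
  ],
)

```text
time_s: 9.3
tool_pos: [417.3, 108.7, 237.4]
tool_rot: [0.997, 0.071, 0.0, -0.0]
wrist_force: [-0.2, 0.2, -1.1]
opening: 0.272
```

```bash
sed -i 's/np.hstack(\[a\[:k\],b\[:k\]\])\[:,:\]/cv2.resize(np.hstack([a[:k],b[:k]]),None,fx=.8,fy=.8)/' look.py
python3 look.py 12
```

```text
t 9.3 tcp [417.3 108.7 237.4] yaw 8.18 tiltz [ 3.e-04  3.e-04 -1.e+00] F [-0.2  0.2 -1.1] open 0.272
shift cm [-3.5   0.98 -5.76] twist -0.0
```

View pics/x12.png

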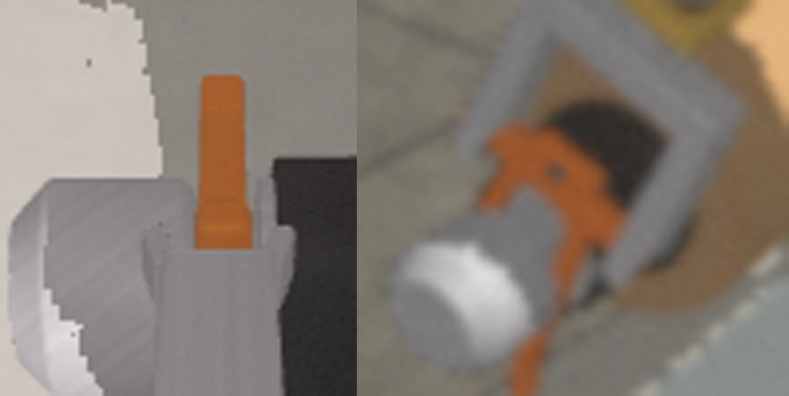

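Emit:
jog_arm(
  series=[
    [0.1,0,0.17,0,0],
    [0.2,0,0.35,0,0],
    [0.3,0,0.52,0,0],
    [0.4,0,0.69,0,0],
    [0.4,0,0.69,0,0],
  ],
)

```text
time_s: 9.9
tool_pos: [420.9, 109.1, 230.4]
tool_rot: [0.997, 0.071, -0.0, -0.0]
wrist_force: [-1.1, 0.3, -1.5]
opening: 0.275
```

```bash
python3 look.py 13
```

```text
t 9.9 tcp [420.9 109.1 230.4] yaw 8.18 tiltz [-7.e-04  1.e-04 -1.e+00] F [-1.1  0.3 -1.5] open 0.275
shift cm [-3.88  0.97 -6.46] twist -0.0
```

View pics/x13.png

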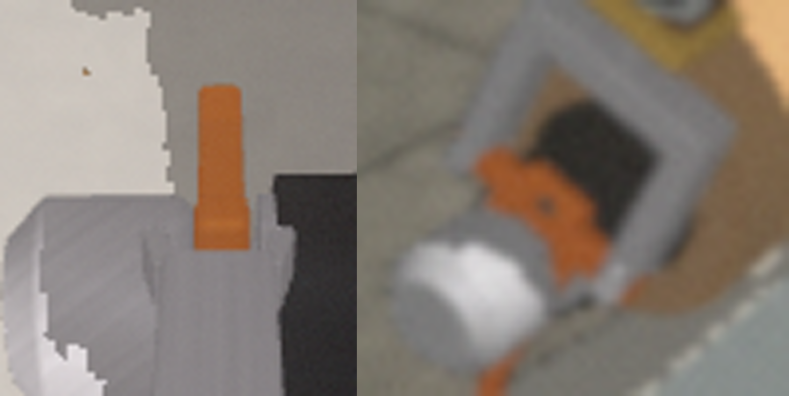

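Emit:
jog_arm(
  series=[
    [0.05,0,0.09,0,0],
    [0.1,0,0.17,0,0],
    [0.15,0,0.26,0,0],
    [0.15,0,0.26,0,0],
  ],
)

```text
time_s: 10.4
tool_pos: [422.5, 109.5, 228.5]
tool_rot: [0.997, 0.071, -0.0, -0.0]
wrist_force: [0.7, -0.6, -2.0]
opening: 0.272
```

```bash
python3 look.py 14
```

```text
t 10.4 tcp [422.5 109.5 228.5] yaw 8.18 tiltz [-1.e-04  0.e+00 -1.e+00] F [ 0.7 -0.6 -2. ] open 0.272
shift cm [-4.03  0.98 -6.65] twist -0.0
```

View pics/x14.png

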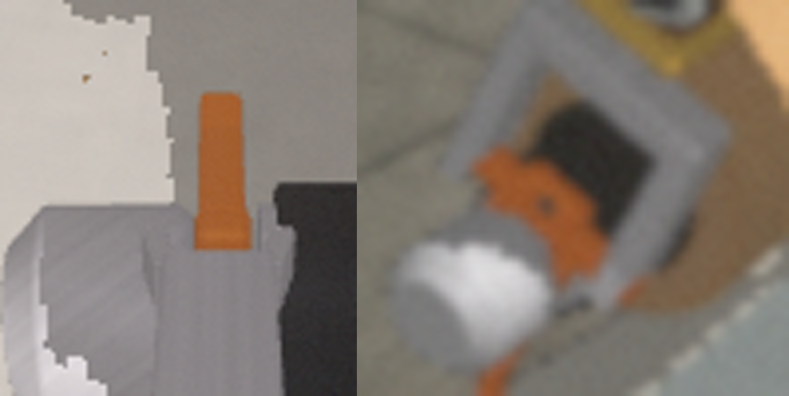

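Emit:
jog_arm(
  series=[
    [0.05,0,0.09,0,0],
    [0.1,0,0.17,0,0],
    [0.15,0,0.26,0,0],
    [0.2,0,0.35,0,0],
    [0.2,0,0.35,0,0],
  ],
)

```text
time_s: 11.0
tool_pos: [424.0, 109.8, 226.5]
tool_rot: [0.997, 0.071, -0.001, 0.0]
wrist_force: [-4.5, -0.5, 7.2]
opening: 0.273
```

```bash
python3 look.py 15
```

```text
t 11.0 tcp [424.  109.8 226.5] yaw 8.18 tiltz [-1.6e-03 -8.0e-04 -1.0e+00] F [-4.5 -0.5  7.2] open 0.273
shift cm [-4.2   1.   -6.84] twist -0.0
```

View pics/x15.png

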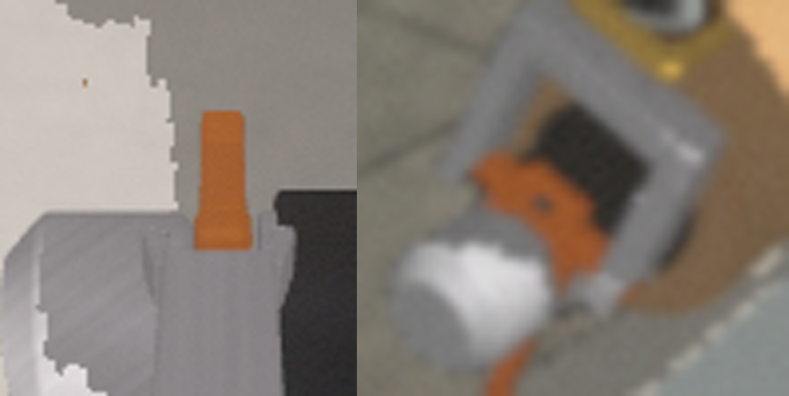

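Emit:
jog_arm(
  series=[
    [0.05,0,0.09,0,0],
    [0.1,0,0.17,0,0],
    [0.15,0,0.26,0,0],
    [0.15,0,0.26,0,0],
  ],
)

```text
time_s: 11.5
tool_pos: [424.4, 110.1, 226.4]
tool_rot: [0.997, 0.071, -0.002, 0.001]
wrist_force: [-13.8, -2.7, 23.1]
opening: 0.273
```

```bash
python3 look.py 16
```

```text
t 11.5 tcp [424.4 110.1 226.4] yaw 8.18 tiltz [-0.0044 -0.0026 -1.    ] F [-13.8  -2.7  23.1] open 0.273
shift cm [-4.26  1.03 -6.84] twist -0.0
```

View pics/x16.png

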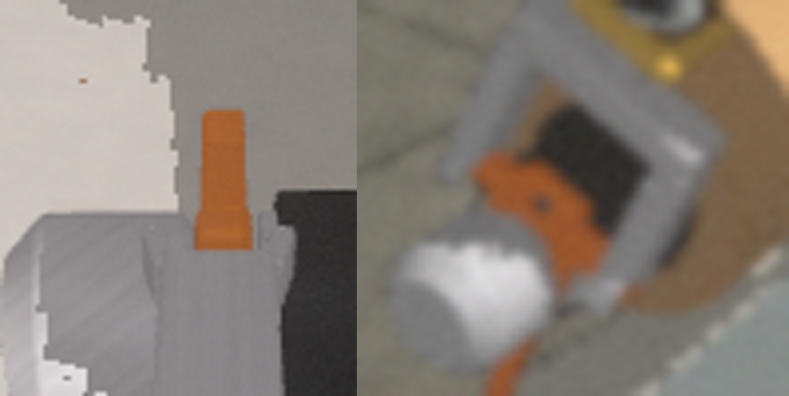

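Emit:
jog_arm(
  series=[
    [-0.25,0,-0.43,0,0],
    [-0.75,0,-1.3,0,0],
    [-1.25,0,-2.17,0,0],
    [-2,0,-3.46,0,0],
    [-2.75,0,-4.76,0,0],
    [-3.5,0,-6.06,0,0],
    [-3.5,0,-6.06,0,0],
  ],
)

```text
time_s: 12.3
tool_pos: [391.8, 105.3, 284.9]
tool_rot: [0.997, 0.071, 0.002, 0.0]
wrist_force: [0.1, -0.2, -2.4]
opening: 0.27
```

```bash
python3 look.py 17
python3 - <<'E'
import cv2
im=cv2.imread("pics/s17.png");cv2.imwrite("pics/z17.png",cv2.resize(im[150:240,140:230],None,fx=6.6,fy=6.6,interpolation=cv2.INTER_CUBIC))
E
```

```text
t 12.3 tcp [391.8 105.3 284.9] yaw 8.19 tiltz [ 4.e-03  2.e-04 -1.e+00] F [ 0.1 -0.2 -2.4] open 0.27
shift cm [-0.93  1.01 -1.01] twist -0.0
```

View pics/z17.png

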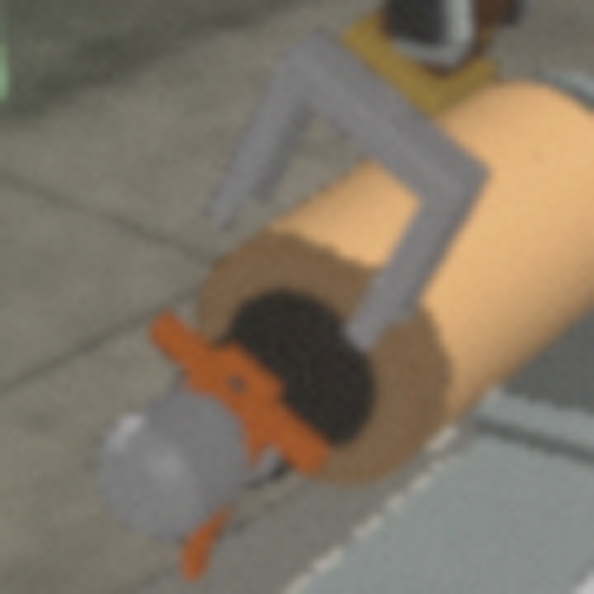

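View pics/w17.png

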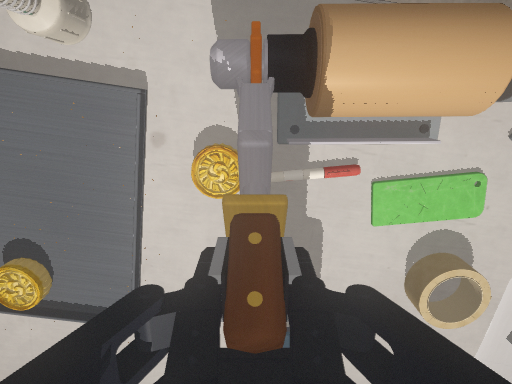

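Run:
```python
from h import *
plan([411,-252,217],-32.15)
```

```text
t 12.4 tcp [391.5 104.9 283.2] yaw 8.18 tiltz [ 1.1e-03 -1.0e-04 -1.0e+00] F [-0.2  0.3 -3.2] open 0.273
shift cm [-3.15 35.61  6.62] twist 0.704
```

Emit:
jog_arm(
  series=[
    [-0.5,0.5,-3.5,0,0],
    [-1,4.5,-4.5,0.1,0],
    [-1.5,8.5,-4.5,0.22,0],
    [-2,13,-4.5,0.35,0],
    [-2.5,17.5,-4,0.47,0],
    [-3,22,-3,0.59,0],
    [-3,26.5,-2,0.704,0],
    [-3.15,31,-1,0.704,0],
  ],
)

```text
time_s: 13.2
tool_pos: [404.0, -208.2, 291.6]
tool_rot: [0.961, -0.278, -0.001, -0.0]
wrist_force: [1.7, 0.8, -3.2]
opening: 0.268
```

Run:
```python
from h import *
plan([411,-252,217],-32.15)
```

```text
t 13.2 tcp [ 404.  -208.2  291.6] yaw -32.28 tiltz [-1.e-03  4.e-04 -1.e+00] F [ 1.7  0.8 -3.2] open 0.268
shift cm [2.94 3.33 7.46] twist -0.002
```

Emit:
jog_arm(
  series=[
    [1.5,1.6,2.5,0,0],
    [2.9,3.3,5,0,0],
    [2.9,3.3,5,0,0],
    [2.9,3.3,5,0,0],
    [2.9,3.3,5,0,0],
  ],
)

```text
time_s: 13.7
tool_pos: [412.1, -248.7, 243.5]
tool_rot: [0.961, -0.276, 0.0, -0.0]
wrist_force: [0.8, 0.9, -3.3]
opening: 0.273
```

Run:
```python
from h import *
plan([411,-252,217],-32.15)
```

```text
t 13.7 tcp [ 412.1 -248.7  243.5] yaw -32.06 tiltz [ 8.e-04  3.e-04 -1.e+00] F [ 0.8  0.9 -3.3] open 0.273
shift cm [0.08 0.34 2.65] twist 0.002
```

Emit:
jog_arm(
  series=[
    [0.08,0.34,1,0,0],
    [0.08,0.34,2.65,0,0],
    [0.08,0.34,2.65,0,0],
    [0.08,0.34,2.65,0,0],
  ],
)

```text
time_s: 14.1
tool_pos: [410.1, -252.5, 216.7]
tool_rot: [0.961, -0.276, -0.0, -0.0]
wrist_force: [-0.6, -0.2, -3.0]
opening: 0.272
```

Run:
```python
from h import *
plan([458.5,-281.8,121.5],-32.15)
import pickle
c=P("wrist");im=arm.read_camera("wrist");cv2.imwrite("pics/w20.png",im)
plan([458.5,-281.8,121.5],-32.15)
```

```text
t 14.1 tcp [ 410.1 -252.5  216.7] yaw -32.1 tiltz [-1.e-04  1.e-04 -1.e+00] F [-0.6 -0.2 -3. ] open 0.272
shift cm [ 5.66 -0.09  9.52] twist 0.001
t 14.15 tcp [ 410.7 -252.8  217.3] yaw -32.11 tiltz [ 1.1e-03 -5.0e-04 -1.0e+00] F [-0.2 -0.4 -2.1] open 0.271
shift cm [ 5.58 -0.09  9.59] twist 0.001
```

View pics/w20.png

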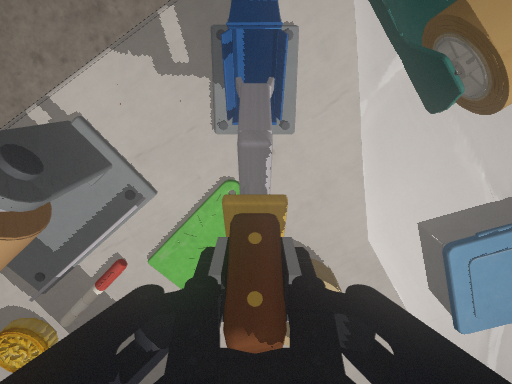

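Emit:
jog_arm(
  series=[
    [0.55,-0.09,0.95,0,0],
    [1.1,-0.09,1.9,0,0],
    [1.65,-0.09,2.86,0,0],
    [2.2,-0.09,3.8,0,0],
    [2.75,-0.09,4.76,0,0],
    [3.3,-0.09,5.7,0,0],
    [3.3,-0.09,5.7,0,0],
  ],
)

```text
time_s: 14.85
tool_pos: [440.8, -271.0, 159.3]
tool_rot: [0.961, -0.277, 0.002, 0.0]
wrist_force: [2.8, -2.2, -1.8]
opening: 0.275
```

Run:
```python
from h import *
im=arm.read_camera("wrist");cv2.imwrite("pics/w21.png",im)
plan([458.5,-281.8,121.5],-32.15)
```

```text
t 14.9 tcp [ 440.6 -270.9  159.6] yaw -32.15 tiltz [ 0.0037 -0.0019 -1.    ] F [ 2.9 -2.7 -2.2] open 0.275
shift cm [ 2.08 -0.03  3.82] twist -0.0
```

View pics/w21.png

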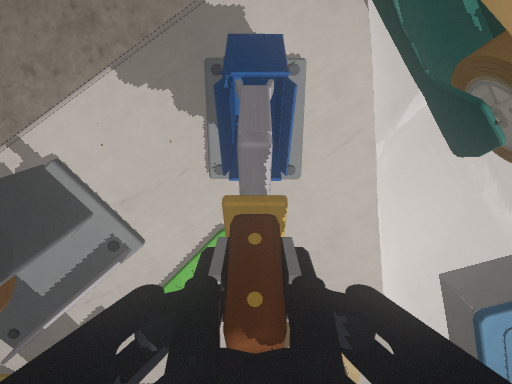

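Emit:
jog_arm(
  series=[
    [0.6,0,0.87,0,0],
    [1.1,0,1.73,0,0],
    [1.6,0,2.6,0,0],
    [1.9,0,3.1,0,0],
    [2.1,0,3.5,0,0],
    [2.1,0,3.5,0,0],
  ],
)

```text
time_s: 15.5
tool_pos: [457.6, -281.7, 124.4]
tool_rot: [0.961, -0.277, 0.001, 0.0]
wrist_force: [4.5, -3.5, -2.9]
opening: 0.277
```

Run:
```python
from h import *
im=arm.read_camera("wrist");cv2.imwrite("pics/w22.png",im)
plan([458.5,-281.8,121.5],-32.15)
```

```text
t 15.55 tcp [ 457.5 -281.6  124.5] yaw -32.15 tiltz [ 0.0026 -0.0014 -1.    ] F [ 4.  -3.  -2.7] open 0.275
shift cm [ 0.09 -0.04  0.3 ] twist -0.0
```

View pics/w22.png

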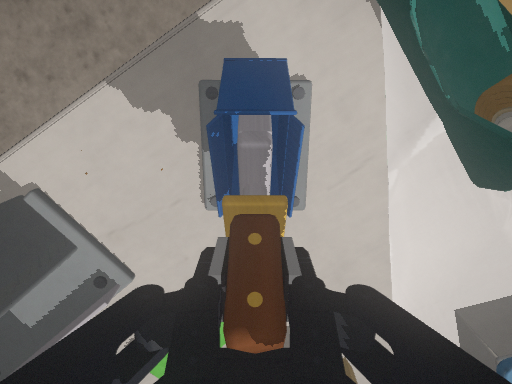

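Nearly the same as the original view. A few more mm down, then check the force.

Emit:
jog_arm(
  series=[
    [0.15,0,0.15,0,0],
    [0.23,0,0.3,0,0],
    [0.23,0,0.3,0,0],
  ],
)

```text
time_s: 15.85
tool_pos: [458.9, -282.5, 122.0]
tool_rot: [0.961, -0.277, 0.001, 0.0]
wrist_force: [2.9, -1.1, 2.1]
opening: 0.272
```

Run:
```python
from h import *
plan([458.5,-281.8,121.5],-32.15)
```

```text
t 15.85 tcp [ 458.9 -282.5  122. ] yaw -32.15 tiltz [ 1.4e-03 -7.0e-04 -1.0e+00] F [ 2.9 -1.1  2.1] open 0.272
shift cm [-0.07 -0.04  0.05] twist -0.0
```

Emit:
jog_arm(
  series=[
    [0,0,0,0,4],
    [0,0,0,0,6],
    [0,0,0,0,8.5],
    [0,0,0,0,8.5],
    [0,0,0,0,8.5],
    [0,0,0,0,8.5],
    [0,0,0,0,8.5],
  ],
)

```text
time_s: 16.55
tool_pos: [458.2, -282.1, 121.6]
tool_rot: [0.961, -0.277, -0.0, -0.0]
wrist_force: [-1.0, 0.4, 0.5]
opening: 0.993
```

Emit:
jog_arm(
  series=[
    [0,0,-1,0,8.5],
    [0,0,-3,0,8.5],
    [0,0,-6,0,8.5],
    [0,0,-9,0,8.5],
    [0,0,-12,0,8.5],
    [0,0,-12,0,8.5],
    [0,0,-12,0,8.5],
  ],
)

```text
time_s: 17.25
tool_pos: [458.9, -282.5, 243.2]
tool_rot: [0.961, -0.277, 0.001, 0.0]
wrist_force: [-0.4, 0.1, -0.1]
opening: 0.998
```

Run:
```python
from h import *
im=arm.read_camera("wrist");cv2.imwrite("pics/w23.png",im)
plan([384,94,305],8.2)
```

```text
t 17.3 tcp [ 458.  -282.   241.7] yaw -32.15 tiltz [-1.e-04  1.e-04 -1.e+00] F [0.3 0.1 1.1] open 0.993
shift cm [-26.28 -27.9   -6.33] twist -0.704
```

View pics/w23.png

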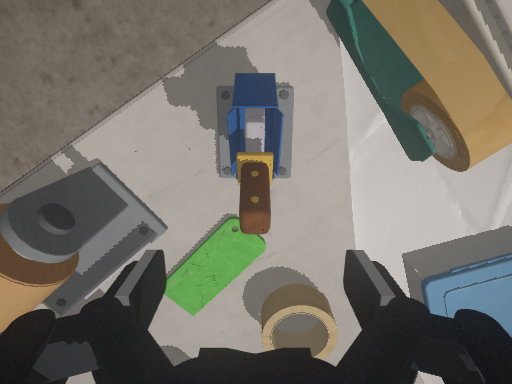

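Run:
```python
from h import *
plan([435,112,300],8.2)
```

```text
t 17.3 tcp [ 458.  -282.   241.7] yaw -32.15 tiltz [-1.e-04  1.e-04 -1.e+00] F [0.3 0.1 1.1] open 0.993
shift cm [-22.92 -32.14  -5.83] twist -0.704
```

Emit:
jog_arm(
  series=[
    [-2,-3,-3,-0.05,8.5],
    [-5,-7,-6,-0.15,8.5],
    [-8,-11,-6,-0.25,8.5],
    [-11,-15,-6,-0.35,8.5],
    [-14,-19,-6,-0.45,8.5],
    [-17,-23,-6,-0.55,8.5],
    [-20,-27,-6,-0.65,8.5],
    [-22.9,-31,-6,-0.704,8.5],
  ],
)

```text
time_s: 18.1
tool_pos: [428.2, 97.0, 300.2]
tool_rot: [0.997, 0.073, -0.001, 0.0]
wrist_force: [1.2, 1.1, 0.3]
opening: 0.993
```

Emit:
jog_arm(
  series=[
    [0,-1,0,0,8.5],
    [0,-1,0,0,8.5],
    [0,-1,0,0,8.5],
    [0,-1,0,0,8.5],
  ],
)

```text
time_s: 18.5
tool_pos: [428.5, 102.9, 300.9]
tool_rot: [0.998, 0.069, -0.001, 0.0]
wrist_force: [0.2, -0.3, -0.0]
opening: 0.998
```

Run:
```python
from h import *
import pickle
plan([435,112,300],8.2)
c=P("wrist");pickle.dump(c,open("w24.pkl","wb"));im=arm.read_camera("wrist");cv2.imwrite("pics/w24.png",im)
cv2.imwrite("pics/w24c.png",cv2.resize(im[70:220,180:340],None,fx=5,fy=4,interpolation=cv2.INTER_CUBIC))
im=arm.read_camera("scene");cv2.imwrite("pics/s24.png",im)
cv2.imwrite("pics/s24c.png",cv2.resize(im[130:250,140:300],None,fx=4.5,fy=4.5,interpolation=cv2.INTER_CUBIC))
a=np.radians(8.1);h=np.array([np.cos(a),np.sin(a),0]);z=np.array([0,0,1]);xf=.866*h+.5*z;zf=-.5*h+.866*z;yf=np.cross(zf,xf)
g=np.array([494.1,118.4,125.])
for d in (0,6):
  for p in [(35,4.5,28.5),(35,-4.5,28.5),(35,4.5,18),(12,4.5,36),(-12,4.5,36),(-35,4.5,28.5),(-35,-4.5,28.5)]: print(d,p,((proj(c,g+xf*p[0]+yf*p[1]+zf*(p[2]+d))-[180,70])*[5,4]).round(0))
print("axis",((proj(c,g+41*yf)-[180,70])*[5,4]).round(0))
```

```text
t 18.5 tcp [428.5 102.9 300.9] yaw 7.93 tiltz [-1.6e-03 -7.0e-04 -1.0e+00] F [ 0.2 -0.3 -0. ] open 0.998
shift cm [ 0.77 -0.81  0.09] twist -0.005
0 (35, 4.5, 28.5) [310.  65.]
0 (35, -4.5, 28.5) [363.  65.]
0 (35, 4.5, 18) [311.  40.]
0 (12, 4.5, 36) [313. 179.]
0 (-12, 4.5, 36) [316. 267.]
0 (-35, 4.5, 28.5) [321. 321.]
0 (-35, -4.5, 28.5) [365. 321.]
6 (35, 4.5, 28.5) [309.  80.]
6 (35, -4.5, 28.5) [363.  80.]
6 (35, 4.5, 18) [310.  54.]
6 (12, 4.5, 36) [312. 195.]
6 (-12, 4.5, 36) [316. 283.]
6 (-35, 4.5, 28.5) [320. 337.]
6 (-35, -4.5, 28.5) [365. 337.]
axis [134. 137.]
```

View pics/w24c.png

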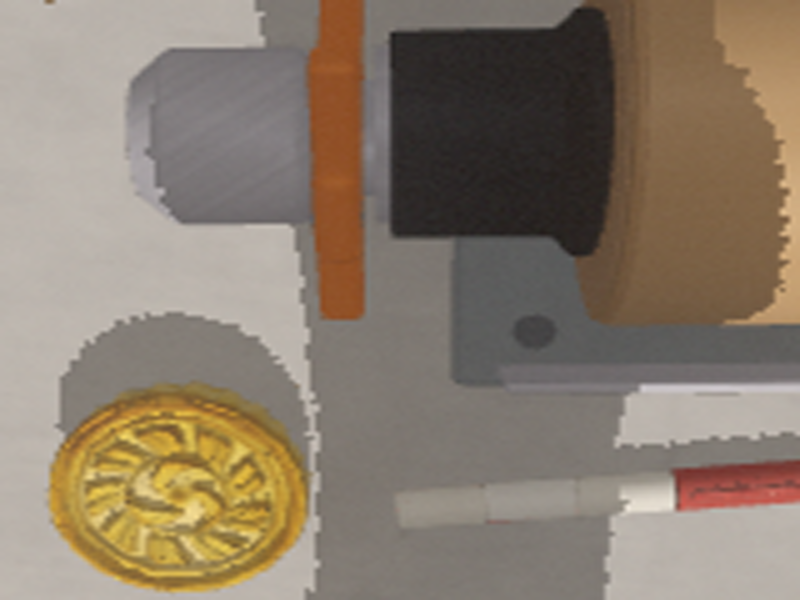

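View pics/s24c.png

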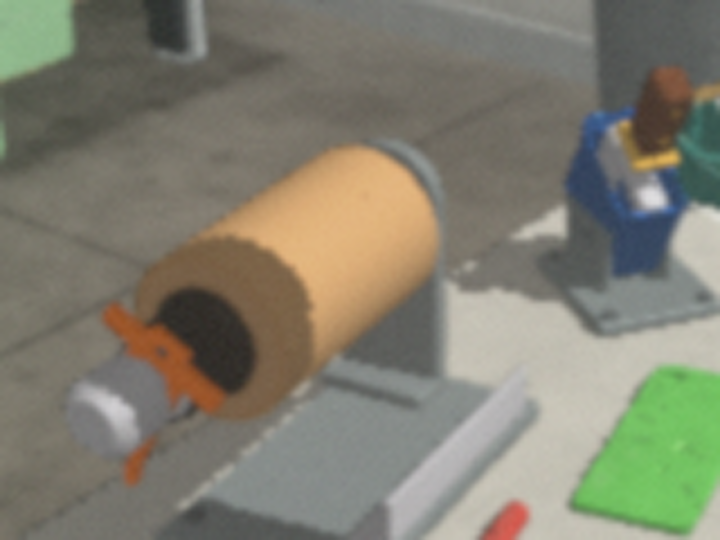

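Run:
```python
from h import *
print(arm.job_done())
```

```text
the job is handed in; nothing more can be done
None
```

The clip is pushed home, the fork is back in its sheath, and I handed the job in at about 18.5 s. I drew the fork straight out of the blue sheath, pushed the clip down the flats with both tines until it stopped dead, and drew the fork off. I then slid it back down into the sheath, released it and moved the arm clear.

**Clip:**
- In the last wrist view, the ear ends and the boss edge are within about a pixel of where they should be when home; a clip 6 mm short would sit about 16 rows lower in the enlarged crop.
- At the stop I pressed with about 27 N (force reading) and the clip did not move further.
- I saw the clip snap ahead of the fork shortly before the end, and it leaned a few degrees while sliding before straightening. I could not measure the leg joints directly.

**Fork:** It stands in the sheath with its handle end within about 1 px of its starting place in the scene picture.

**Bystanders:** The cake, marker and scraper look as they stood, judged by eye; I did not run a pixel comparison.

**What disagreed:** The wrist camera alone first gave a grip height 10–20 mm too low. I used the wrist and scene cameras together instead, and the grasp confirmed that height.

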